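Clear the ring rack with a hook picker and gauge the collar

ROBOT

A 6-joint arm with a two-finger parallel gripper is mounted at the origin on a cart in front of the work surface, level with it; the furniture and walls round the work are solid. World frame = base frame: x ahead of the robot, y to its left, z up, the work surface at z = 0. Lengths are in m, angles in rad, forces in N, time in s.
With the tool pointing down it reaches from about 0.325 to 0.85 m from the base axis. Payload 15.5 kg.
Tool frame: the origin (TCP) lies between the finger pads; the fingertips stand 8 mm ahead of it and the grasp point (between the pads) lies 11 mm behind it (r.tips_ahead is the distance from the TCP to the fingertips, in m); z points along the fingers, x is the direction in which the jaws open and shut, and the axes are right-handed (so a half turn about z gives the same grasp; the last joint's range is limited). The gripper opens to 91 mm and grips with 3 to 60 N. Pads are 32 mm wide; open, the fingers measure 118 mm over their backs; the gripper's body (76 mm by 178 mm) begins 60 mm behind the grasp point.
Start: joints at [1.052, 0.494, 1.345, -0, 1.302, -0.096], TCP at [0.256, 0.57, 0.222] pointing down, gripper open.
Joint ranges: [-2.91, 2.91], [-0.82, 2.16], [0.22, 2.67], [-1.22, 4.37], [0.12, 2.79], [-3.08, 3.08]. Speed limits (rad/s): [1.89, 1.89, 2.57, 3.01, 3.01, 3.01].

INTERFACE

Orientations are given as a unit quaternion [w, x, y, z].
In Python, from rig import r, get_image gives the robot as it stands.
- The arm moves only by the tool play_rows, never from a script. Its argument "series" is a list of rows, each an object with "linear": the shift along the tool's x, y, z in m, a list of three; "twist": the turn, a rotation vector about the tool's x, y, z in degrees, a list of three. In form: [{"linear": [tx, ty, tz], "twist": [ax, ay, az]}, ...]. A call has exactly 8 rows; each row is the pose to reach, as a shift and turn from the pose commanded when the call began, along the tool's axes at that moment; what a row does not reach only later rows make up. A row lasts 1/8 s, in which the tool goes at most 62.5 mm and 10.7 degrees, less where a joint would pass 70% of its speed; a pose out of reach is approached as far as the arm can. A call with a gripper value outside its range is refused whole. "grip" is the finger opening in m, from 0 to 0.0912, set as the call begins (left out, the last holds). The fingers move at their own pace and stop on an object; "grip_force" is the grip in N (left out, the last holds). Time passes only in rows, so rows that repeat a pose let the fingers close, or fill a call up. It gives the time, the measured TCP pose, the force and the opening at its end, in the units of the state.
- r.get_state(): the state, without advancing time (a new reading comes with each control period).
- get_image(name): name is "scene" or "top" or "wrist"; returns a dict with "img" (400x640x3 uint8, red, green, blue), "range_z" (400x640 float32, m along the optical axis (not along the pixel's ray), 0 where there is no reading), "K" (3x3 intrinsics, pixels), "R" (3x3) and "t" (3): a world point X has camera coordinates R X + t; the wrist camera has in their place "hand_eye" (4x4, takes a point from camera to tool coordinates, whose origin is the TCP and whose axes are the tool frame's). Camera axes: x right, y down, z forward; pixel columns grow to the right and rows downward; lengths in m; the calibration is good to about 2 mm. The wrist camera is an equidistant fisheye: a pixel r from the principal point sees the ray r / f radians off the axis. A picture is of the moment at which its call begins: read the wrist's pose just before it.
- r.job_done(): hands the job in, once; it reports no verdict.
The state is a dict: "time": time; "q": joint angles; "joint_velocities": joint speeds; "tau": joint torques, N m; "position": TCP position; "eef_rot": TCP orientation; "force": force on the tool from outside, world axes, zero at the start; "torque": the same for the moment, N m; "gripper_width": finger opening in m.
Only numpy, scipy, OpenCV 4.12 (cv2) and the standard library are available. Lean on these libraries where they do the work, as an engineer would, in place of code of your own. Each camera call takes 0.05 s, during which the arm holds its last target.

TASK

Parts have been pushed to the back of the ring rack's narrow bays: a small thick collar and one or two thin rings. Keep fingers out of the rack: take the long hook picker from its rest, hook every part out through the open end of its bay, and lay the picker back on its rest. Put the thin rings in the grey tray; stand the collar flat on the bench between the caliper's jaws, slide the caliper head until it presses the collar firmly against the fixed jaw, and leave it closed on the collar; do not disturb the grease tin or the oil bottle.

Things in the scene. Friction and masses are not known exactly. Their poses are not given: they have to be found in the camera images.
- ring_rack: Grey sheet-metal rack fixed to the bench: three tunnels side by side along its y, open at +y, no floor. Origin: centre of underside. Bay centre lines x = -60, 0, +60 mm; each 56 wide, 96 high inside, walls 4. Back wall at y = -85, mouth at y = +85; 184 wide plus 16 mm foot flanges (3 high) outside; 100 high. Roof: five 12 mm slats with 27 mm gaps; the parts show through.
- rack_mouth (a point): Point on the bench in the middle of the open end of the rack (rack frame 0, +85, 0 mm); axes as the rack's.
- collar: Plain thick-walled steel collar, outer diameter 40 mm, bore 26 mm, 22 mm high, about 90 g; origin at the centre of its underside, z up. Starts in one of the bays, standing flat, its centre 90 to 135 mm inside the mouth.
- ring_a: Thin steel bearing ring, outer diameter 48 mm, inner about 42 mm, 12 mm high, about 30 g; origin at the centre of its underside, z up. Starts flat in a bay like the collar; may be absent.
- ring_b: A second ring just like ring_a, in another bay; may be absent.
- picker: Long hook picker, 120 g. Origin: middle of its black handle (110 mm along x, 20 wide in y, 24 high in z). An 8 mm steel rod runs from it along +x on its axis; at x = 220 it turns straight down (-z) into an 8 mm hook pin ending 44 mm below the axis. Grip the handle's flat sides between x = -25 and +50; its rear lies in the rest.
- picker_hook (a point): The lower end of the picker's hook pin (picker frame 220, 0, -44 mm).
- picker_rest: Aluminium rest fixed to the bench; origin on the bench under the parked handle's middle, x along the rod. Two U saddles open upward: for the handle's rear at x = -52 to -40 mm (28 wide inside, floor 43 high, cheeks to 59), for the rod at x = 174 to 186 mm (16 wide inside, floor 51 high, cheeks to 63). 4 mm base strip.
- rest_seat (a point): Where the picker's origin is when it lies in the rest: 55 mm above the bench over the rest's origin; axes as the rest's, and the parked picker's axes agree with them.
- caliper: Steel caliper lying flat, fixed to the bench; origin on the bench at mid beam. Beam along y (x 0 to 16, z 5 to 8, 225 mm long), clamped at its tail (y -99 to -113, 16 high). Jaws stick out to x = -32, z 5 to 8. The fixed jaw at +y has a flat anvil block (x -32 to -8, 14 high), inner face at y = 87 mm. The bench between the jaws is bare.
- caliper_seat (a point): On the bench where the collar's origin is when the collar touches the fixed jaw's anvil (caliper frame -24, 67, 0 mm); axes as the caliper's.
- caliper_head (a joint): Gap q between the jaws, m: 0 shut, 0.12 widest, 0.039 to 0.040 closed on the collar. The head slides to the caliper's -y as it opens: moving jaw's inner face at y = 87 mm - q (x -32 to -8); head body x -9 to 23, 0 to 12 high, y 23 to 85 less q; pinch it across x from above, best at y = 45 - q. Friction 0.4 N: stays where left.
- tray: Open grey plastic tray fixed to the bench, 130 mm (x) by 150 mm (y), 25 mm high, wall and floor 4 mm; origin at the centre of its underside.
- grease_tin: Green tin with a crumpled silvery cover, 68 mm wide, 71 mm high; a bystander behind the work, origin under its centre.
- oil_bottle: Small cream bottle with a pointed red spout, 54 mm wide, 172 mm high; a bystander behind the work, origin under its centre.

How it is judged:
By the outcome, as a careful person would: the job done as asked, in the order asked, and still so for the second after the job is handed in, with the robot touching nothing.
Of ring_a, ring_b only 1 to 2 are there at a start; the rules pass over those that are not, and their reading is None.
At some moment in a run one of collar, ring_a, ring_b may be knocked a few centimetres aside while the robot is not near it.
It also fails if it takes over 210 s, if anything falls off the work surface, if the arm or the gripper's body presses on something with over 40 N, if the wrist force passes 120 N, or if a joint passes its speed limit or range.

## Working session

There is one attempt and no reset: what is moved stays moved. The work goes in short steps, Python scripts to look and compute and a tool call to move; the robot and the scene stay as the last step left them, time stands still between calls to the robot, and variables do not carry over. Pictures are saved under pics/ and viewed, and the job is handed in when it is done.

Besides the shell and the picture viewer there is one more tool, called after "Call:" as name(argument=value, ...) on one line, values as JSON. play_rows: Moves the arm, as the interface text tells. Its arguments: {"type":"object","properties":{"series":{"type":"array"},"grip":{"type":"number"},"grip_force":{"type":"number"}},"required":["series"]}

```bash
mkdir -p pics; ls; python3 - <<'E'
from rig import r,get_image
import cv2
print(r.get_state())
for n in ["scene","top","wrist"]:
    d=get_image(n); cv2.imwrite(f"pics/{n}0.png",d["img"][:,:,::-1])
    import numpy as np
    np.savez(f"{n}0.npz",**d)
    print(n,d["K"].tolist(),{k:np.round(d[k],4).tolist() for k in d if k in("R","t","hand_eye")})
E
```

```text
pics
{'time': 0.0, 'q': array([ 1.05247638e+00,  4.94205289e-01,  1.34613180e+00,  4.61267331e-06,
        1.30250545e+00, -9.54767402e-02]), 'joint_velocities': array([-0.00061016, -0.00147859,  0.00230276, -0.00144004,  0.00093437,
       -0.00106345]), 'tau': array([-8.18894652e-03, -8.78832150e+01, -3.81844926e+01,  7.02751195e-02,
        5.31477621e-02, -4.15863440e-05]), 'position': array([0.25626803, 0.56963512, 0.22132429]), 'eef_rot': array([ 2.85781226e-04,  8.39748613e-01,  5.42975024e-01, -5.55779650e-04]), 'force': array([ 0.61605505, -0.31184352,  0.54939485]), 'torque': array([ 0.00648541,  0.0122792 , -0.00646941]), 'gripper_width': 0.09124296877598768}
scene [[375.9001203428092, 0.0, 319.03246968789034], [0.0, 375.9001203428092, 194.72661121559133], [0.0, 0.0, 1.0]] {'R': [[0.6628, -0.7488, -0.0091], [-0.4355, -0.3756, -0.8181], [0.6092, 0.5461, -0.575]], 't': [-0.3631, 0.3418, 0.633]}
top [[366.1014668960647, 0.0, 316.88491464395446], [0.0, 366.1014668960647, 192.5918735387258], [0.0, 0.0, 1.0]] {'R': [[0.0074, -0.9993, 0.0359], [-0.9929, -0.0116, -0.1187], [0.119, -0.0348, -0.9923]], 't': [0.0149, 0.6161, 0.9999]}
wrist [[309.70691628693146, 0.0, 317.63860122402247], [0.0, 309.70691628693146, 201.95802187280475], [0.0, 0.0, 1.0]] {'hand_eye': [[1.0, 0.0003, -0.0003, -0.0003], [-0.0003, 0.9605, 0.2782, -0.0769], [0.0003, -0.2782, 0.9605, -0.1615], [0.0, 0.0, 0.0, 1.0]]}
```

View pics/top0.png

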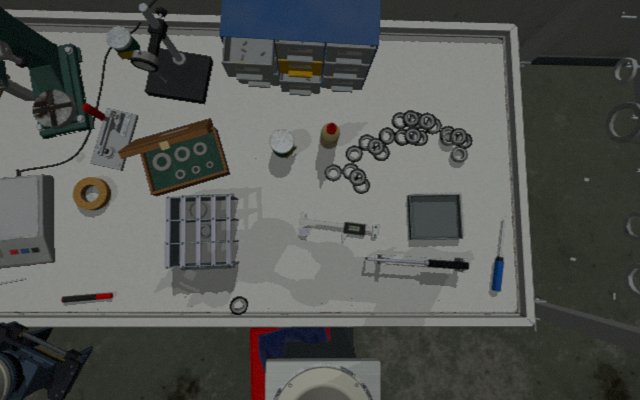

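View pics/scene0.png

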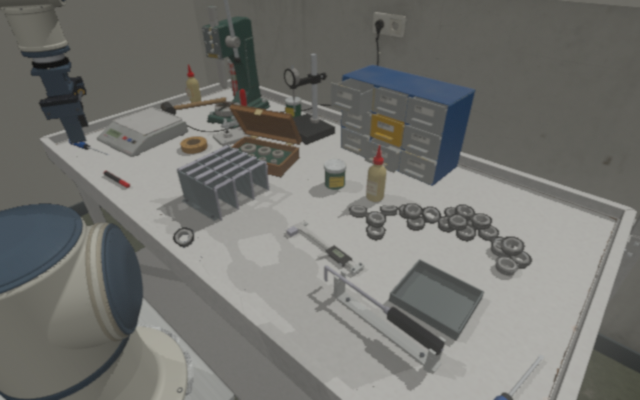

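View pics/wrist0.png

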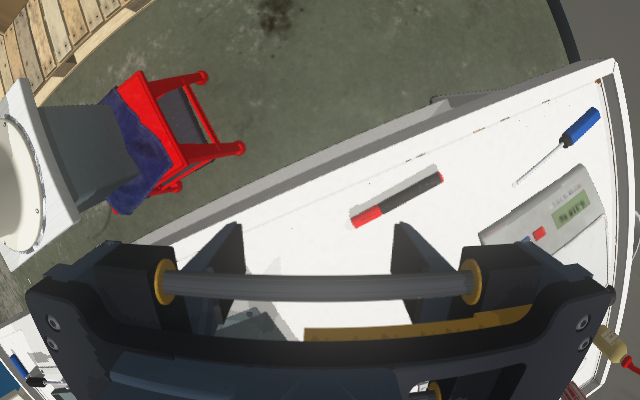

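```bash
python3 - <<'E'
import numpy as np,cv2
d=np.load("top0.npz");im=d["img"][:,:,::-1]
a=cv2.resize(im[185:280,150:260],None,fx=7,fy=6,interpolation=cv2.INTER_CUBIC);a=np.clip(a*1.5,0,255).astype(np.uint8);cv2.imwrite("pics/rack.png",a)
a=cv2.resize(im[185:285,285:485],None,fx=4,fy=4,interpolation=cv2.INTER_CUBIC);cv2.imwrite("pics/right.png",a)
s=np.load("scene0.npz")["img"][:,:,::-1]
a=cv2.resize(s[130:280,150:300],None,fx=4,fy=4,interpolation=cv2.INTER_CUBIC);cv2.imwrite("pics/rack_s.png",a)
E
```

```text
(no output)
```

View pics/rack.png

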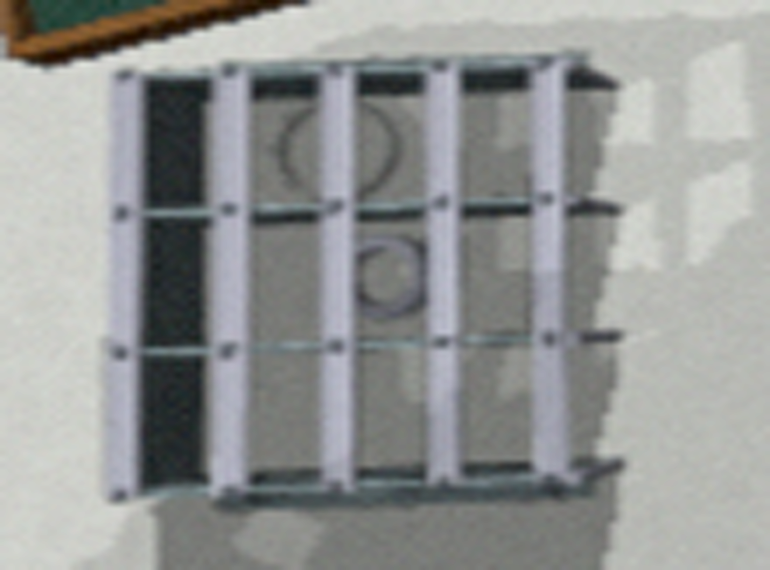

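View pics/right.png

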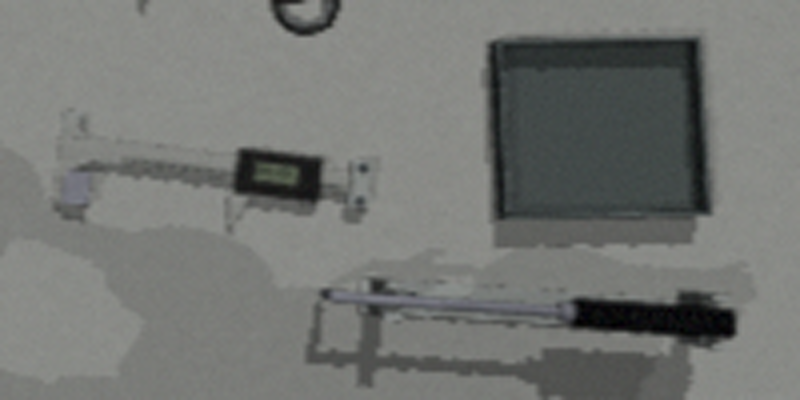

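View pics/rack_s.png

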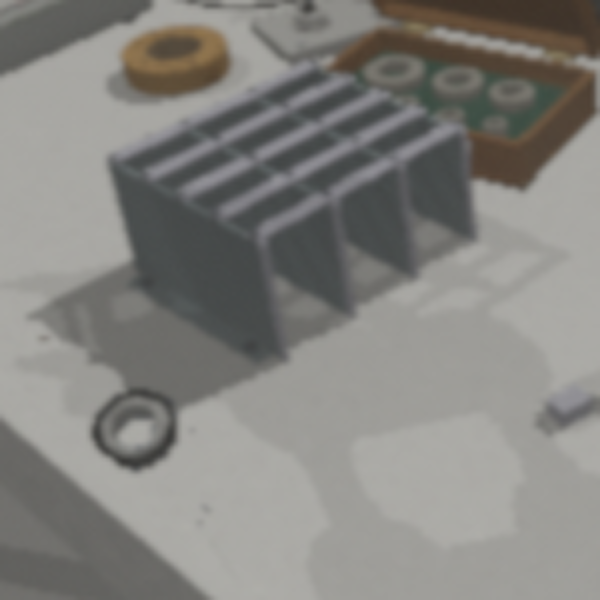

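```bash
cat > h.py <<'E'
import numpy as np,cv2
from scipy.spatial.transform import Rotation as Rn
def load(n): return dict(np.load(n+".npz"))
def at_z(d,u,v,z):
    ray=d["R"].T@np.linalg.inv(d["K"])@np.array([u,v,1.]); c=-d["R"].T@d["t"]
    return c+ray*(z-c[2])/ray[2]
def cloud(d):
    v,u=np.mgrid[0:400,0:640]; Z=d["range_z"]
    P=np.stack([(u-d["K"][0,2])/d["K"][0,0]*Z,(v-d["K"][1,2])/d["K"][1,1]*Z,Z],-1)
    return (P-d["t"])@d["R"]
def proj(d,X):
    p=d["K"]@(d["R"]@np.asarray(X)+d["t"]); return p[:2]/p[2]
E
python3 - <<'E'
from h import *
d=load("top0");C=cloud(d)
def crop(x,y): return 150+x/7,185+y/6
print("rack slat corners z=.1")
for p in [(108,75),(565,57),(120,497),(565,488),(122,212),(545,198),(122,352),(545,338)]:
    print(p,at_z(d,*crop(*p),.1).round(4))
for p in [(620,83),(622,208),(622,336),(622,465)]: print("mouth wall foot",at_z(d,*crop(*p),0).round(4))
print("ring",[at_z(d,*crop(*p),.012).round(4) for p in [(340,150),(280,150),(400,150)]])
print("collar",[at_z(d,*crop(*p),.022).round(4) for p in [(392,277)]])
def rc(x,y): return 285+x/4,185+y/4
for n,p,z in [("hook",(328,295),.055),("rodend",(570,311),.059),("handle f",(575,311),.067),("handle rear",(735,320),.067)]:
    u,v=rc(*p); print(n,at_z(d,u,v,z).round(4),C[int(round(v)),int(round(u))].round(4))
for n,p,z in [("tray tl",(490,40),.025),("tr",(705,40),.025),("br",(712,214),.025),("bl",(497,216),.025)]:
    u,v=rc(*p); print(n,at_z(d,u,v,z).round(4))
for n,p,z in [("anvil",(75,188),.014),("headtl",(238,150),.012),("tr",(322,156),.012),("br",(318,200),.012),("bl",(233,194),.012),("movjaw tip",(230,230),.008),("fixtip",(65,215),.008),("beam left top",(60,133),.008),("tail r",(376,160),.016),("tail rb",(362,218),.016)]:
    u,v=rc(*p); print(n,at_z(d,u,v,z).round(4),C[int(round(v)),int(round(u))].round(4))
for n,p in [("tin",(283,145)),("bottle",(328,135)),("loose ring",(239,305))]: print(n,at_z(d,*p,0).round(3),C[p[1],p[0]].round(3))
E
```

```text
rack slat corners z=.1
(108, 75) [0.5908 0.4188 0.1   ]
(565, 57) [0.6006 0.2499 0.1   ]
(120, 497) [0.4102 0.4044 0.1   ]
(565, 488) [0.4147 0.2434 0.1   ]
(122, 212) [0.5313 0.4104 0.1   ]
(545, 198) [0.5388 0.2551 0.1   ]
(122, 352) [0.4714 0.4071 0.1   ]
(545, 338) [0.4784 0.253  0.1   ]
mouth wall foot [0.5994 0.2468 0.    ]
mouth wall foot [0.539 0.244 0.   ]
mouth wall foot [0.4781 0.2421 0.    ]
mouth wall foot [0.4175 0.2401 0.    ]
ring [array([0.565 , 0.3568, 0.012 ]), array([0.5647, 0.3809, 0.012 ]), array([0.5652, 0.3326, 0.012 ])]
collar [array([0.5051, 0.3306, 0.022 ])]
hook [ 0.4331 -0.117   0.055 ] [ 0.4326 -0.1166  0.0575]
rodend [ 0.4234 -0.2826  0.059 ] [ 0.423  -0.2827  0.0627]
handle f [ 0.424  -0.2834  0.067 ] [ 0.4233 -0.2843  0.0662]
handle rear [ 0.4185 -0.3934  0.067 ] [ 0.4134 -0.4251 -0.0016]
tray tl [ 0.6133 -0.2413  0.025 ]
tr [ 0.6151 -0.3988  0.025 ]
br [ 0.4899 -0.3988  0.025 ]
bl [ 0.4874 -0.2435  0.025 ]
anvil [0.505  0.0567 0.014 ] [0.505  0.0559 0.0144]
headtl [ 0.5331 -0.0602  0.012 ] [ 0.5347 -0.0593  0.0071]
tr [ 0.5293 -0.1209  0.012 ] [ 0.5297 -0.1243  0.0008]
br [ 0.4978 -0.1178  0.012 ] [ 0.4979 -0.1185 -0.0013]
bl [ 0.5016 -0.0566  0.012 ] [ 0.5002 -0.0567  0.0044]
movjaw tip [ 0.476  -0.0548  0.008 ] [ 0.4772 -0.0547 -0.0045]
fixtip [0.4858 0.0636 0.008 ] [0.485  0.0643 0.0025]
beam left top [0.5443 0.0679 0.008 ] [0.5449 0.0679 0.0107]
tail r [ 0.5266 -0.1592  0.016 ] [ 0.5271 -0.1624  0.0009]
tail rb [ 0.4852 -0.1486  0.016 ] [ 0.4837 -0.1528  0.0019]
tin [0.761 0.121 0.   ] [0.743 0.117 0.073]
bottle [ 0.794 -0.012  0.   ] [ 0.763 -0.005  0.109]
loose ring [0.3   0.236 0.   ] [ 0.3    0.236 -0.002]
```

```bash
cat >> h.py <<'E'
def go(*tgts):
    """each tgt: x,y,z(TCP),yaw deg of tool x"""
    from rig import r
    s=r.get_state(); q=s["eef_rot"]; R0=Rn.from_quat([q[1],q[2],q[3],q[0]])
    X=R0.as_matrix()[:,0]
    print("t",round(s["time"],2),"pos",s["position"].round(4),"yaw",round(np.degrees(np.arctan2(X[1],X[0])),2),"w",round(s["gripper_width"],4),"F",s["force"].round(2))
    for t in tgts:
        x,y,z,yaw=t[:4]; a=np.radians(yaw); c,s_=np.cos(a),np.sin(a)
        Rt=np.array([[c,s_,0],[s_,-c,0],[0,0,-1]])
        lin=R0.inv().apply(np.array([x,y,z])-s["position"])
        tw=np.degrees((R0.inv()*Rn.from_matrix(Rt)).as_rotvec())
        print(t,"lin",lin.round(4).tolist(),"tw",tw.round(2).tolist())
E
python3 -c "
from h import *
go((.42,.12,.222,20),(.4223,-.314,.12,-3))"
```

```text
t 0.15 pos [0.2563 0.5697 0.2215] yaw 65.78 w 0.0915 F [0.4  0.98 0.5 ]
(0.42, 0.12, 0.222, 20) lin [-0.343, 0.3338, -0.0002] tw [0.02, 0.05, 45.78]
(0.4223, -0.314, 0.12, -3) lin [-0.7377, 0.514, 0.1021] tw [0.03, 0.05, 68.78]
```

Call:
play_rows(series=[{"linear":[-0.043,0.042,0],"twist":[0,0,6]},{"linear":[-0.086,0.083,0],"twist":[0,0,12]},{"linear":[-0.129,0.125,0],"twist":[0,0,18]},{"linear":[-0.172,0.167,0],"twist":[0,0,24]},{"linear":[-0.214,0.209,0],"twist":[0,0,29]},{"linear":[-0.257,0.25,0],"twist":[0,0,34]},{"linear":[-0.3,0.292,0],"twist":[0,0,40]},{"linear":[-0.343,0.334,0],"twist":[0,0,45.8]}], grip=0.05, grip_force=40)

```text
time: 1.15
position: [0.4206, 0.1183, 0.222]
eef_rot: [0.0, 0.985, 0.172, 0.0]
force: [1.1, 0.4, -0.4]
gripper_width: 0.0502
```

```bash
python3 -c "
from h import *
go((.4223,-.314,.12,-3))"
```

```text
t 1.15 pos [0.4206 0.1183 0.222 ] yaw 19.79 w 0.0502 F [ 1.08  0.43 -0.42]
(0.4223, -0.314, 0.12, -3) lin [-0.1448, 0.4073, 0.102] tw [0.0, -0.02, 22.79]
```

Call:
play_rows(series=[{"linear":[-0.02,0.055,0],"twist":[0,0,3]},{"linear":[-0.04,0.11,0.01],"twist":[0,0,6]},{"linear":[-0.06,0.165,0.02],"twist":[0,0,9]},{"linear":[-0.08,0.22,0.035],"twist":[0,0,12]},{"linear":[-0.1,0.275,0.05],"twist":[0,0,15]},{"linear":[-0.118,0.33,0.07],"twist":[0,0,19]},{"linear":[-0.135,0.38,0.09],"twist":[0,0,22.8]},{"linear":[-0.145,0.407,0.102],"twist":[0,0,22.8]}])

```text
time: 2.15
position: [0.4226, -0.3144, 0.1188]
eef_rot: [-0.0, 1.0, -0.026, -0.0]
force: [0.3, 0.4, 0.8]
gripper_width: 0.0498
```

```bash
cat > snap.py <<'E'
import sys
from h import *
from rig import r,get_image
for n in sys.argv[2:]:
    s=r.get_state(); d=get_image(n); np.savez(n+sys.argv[1]+".npz",pos=s["position"],q=s["eef_rot"],**d)
    cv2.imwrite(f"pics/{n}{sys.argv[1]}.png",d["img"][:,:,::-1])
E
python3 snap.py 1 wrist top
python3 - <<'E'
from h import *
go((.4223,-.314,.044,-3))
d=load("wrist1");H=d["hand_eye"]
R0=Rn.from_quat(np.roll(d["q"],-1)).as_matrix()
v,u=np.mgrid[0:400,0:640];K=d["K"]
dx=(u-K[0,2])/K[0,0];dy=(v-K[1,2])/K[1,1];th=np.hypot(dx,dy);Z=d["range_z"]
P=np.stack([np.tan(th)*dx/th*Z,np.tan(th)*dy/th*Z,Z],-1)
P=P@H[:3,:3].T+H[:3,3]; W=P@R0.T+d["pos"]
np.save("W1.npy",W)
m=(Z>0)&(W[...,2]>.06)&(W[...,2]<.072)&(abs(W[...,0]-.42)<.05)
print(m.sum()); 
for y0 in np.arange(-.40,-.27,.01):
    k=m&(abs(W[...,1]-y0)<.005)
    if k.sum()>5: print(y0.round(3),W[k][:,0].min().round(4),W[k][:,0].max().round(4),np.median(W[k][:,2]).round(4))
E
```

```text
t 2.25 pos [ 0.4226 -0.3144  0.1185] yaw -2.97 w 0.0504 F [0.57 0.28 0.34]
(0.4223, -0.314, 0.044, -3) lin [-0.0003, -0.0003, 0.0745] tw [-0.02, 0.05, 0.03]
2877
-0.39 0.4097 0.4292 0.0652
-0.38 0.4135 0.4209 0.0658
-0.36 0.411 0.4312 0.0653
-0.35 0.4121 0.4315 0.0655
-0.34 0.4128 0.4319 0.0655
-0.33 0.4136 0.4322 0.0655
-0.32 0.4142 0.4342 0.0655
-0.31 0.4148 0.4346 0.0655
-0.3 0.4154 0.435 0.0655
-0.29 0.4161 0.4354 0.065
-0.28 0.4195 0.43 0.0606
```

View pics/wrist1.png

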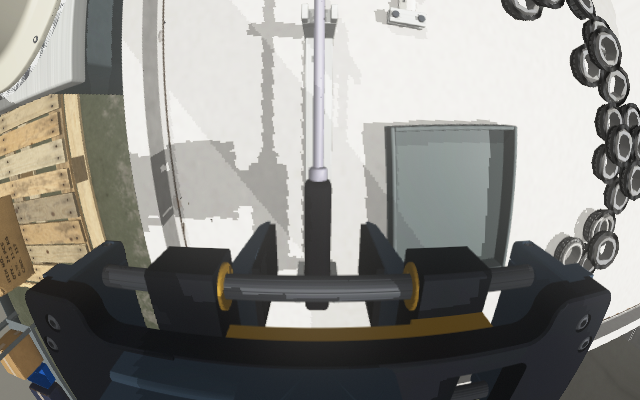

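Call:
play_rows(series=[{"linear":[0.001,0,0.012],"twist":[0,0,0.3]},{"linear":[0.001,0,0.025],"twist":[0,0,0.3]},{"linear":[0.001,0,0.037],"twist":[0,0,0.3]},{"linear":[0.001,0,0.05],"twist":[0,0,0.3]},{"linear":[0.001,0,0.06],"twist":[0,0,0.3]},{"linear":[0.001,0,0.068],"twist":[0,0,0.3]},{"linear":[0.001,0,0.074],"twist":[0,0,0.3]},{"linear":[0.001,0,0.074],"twist":[0,0,0.3]}])

```text
time: 3.25
position: [0.4239, -0.3119, 0.0456]
eef_rot: [-0.0, 1.0, -0.027, -0.0]
force: [-0.0, 0.3, -0.3]
gripper_width: 0.05
```

Call:
play_rows(series=[{"linear":[0,0,0],"twist":[0,0,0]},{"linear":[0,0,0],"twist":[0,0,0]},{"linear":[0,0,0],"twist":[0,0,0]},{"linear":[0,0,0],"twist":[0,0,0]},{"linear":[0,0,0],"twist":[0,0,0]},{"linear":[0,0,0],"twist":[0,0,0]},{"linear":[0,0,0],"twist":[0,0,0]},{"linear":[0,0,0],"twist":[0,0,0]}], grip=0.01, grip_force=50)

```text
time: 4.25
position: [0.4241, -0.312, 0.0461]
eef_rot: [0.0, 1.0, -0.027, 0.0]
force: [-1.1, 0.2, 6.3]
gripper_width: 0.02
```

```bash
python3 snap.py 2 top; python3 -c "
from h import *
go((.424,-.314,.13,-3.3),(.52,-.06,.13,2.3))
C=cloud(load('top2'));
import cv2
a=load('top2')['img'][185:320,160:480,::-1];cv2.imwrite('pics/t2.png',cv2.resize(a,None,fx=2.5,fy=2.5))"
```

```text
t 4.3 pos [ 0.4241 -0.312   0.0461] yaw -3.12 w 0.0195 F [-0.83  0.68  6.29]
(0.424, -0.314, 0.13, -3.3) lin [-0.0, 0.002, -0.0839] tw [0.01, -0.01, 0.18]
(0.52, -0.06, 0.13, 2.3) lin [0.082, -0.2569, -0.084] tw [0.01, -0.01, -5.42]
```

View pics/t2.png

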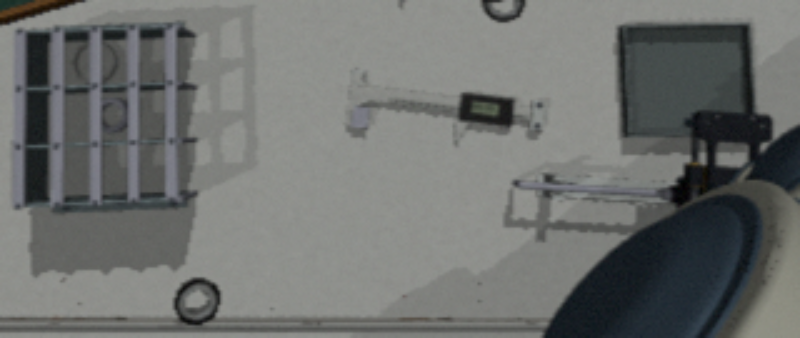

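Call:
play_rows(series=[{"linear":[0,0,-0.006],"twist":[0,0,0]},{"linear":[0,0,-0.015],"twist":[0,0,0]},{"linear":[0,0,-0.028],"twist":[0,0,0]},{"linear":[0,0,-0.042],"twist":[0,0,0]},{"linear":[0,0,-0.056],"twist":[0,0,0]},{"linear":[0,0,-0.07],"twist":[0,0,0]},{"linear":[0,0,-0.08],"twist":[0,0,0]},{"linear":[0,0,-0.085],"twist":[0,0,0]}])

```text
time: 5.3
position: [0.4242, -0.3121, 0.1316]
eef_rot: [0.0, 1.0, -0.027, 0.0]
force: [0.2, -0.0, -1.0]
gripper_width: 0.02
```

```bash
python3 snap.py 3 wrist scene; python3 -c "
from h import *
go((.513,-.06,.13,2.3))
import cv2
a=load('scene3')['img'][180:400,230:500,::-1];cv2.imwrite('pics/s3.png',cv2.resize(a,None,fx=2.5,fy=2.5))"
```

```text
t 5.4 pos [ 0.4242 -0.3121  0.1313] yaw -3.12 w 0.0194 F [-0.22  1.01 -1.44]
(0.513, -0.06, 0.13, 2.3) lin [0.075, -0.2565, 0.0012] tw [0.02, -0.02, -5.42]
```

View pics/s3.png

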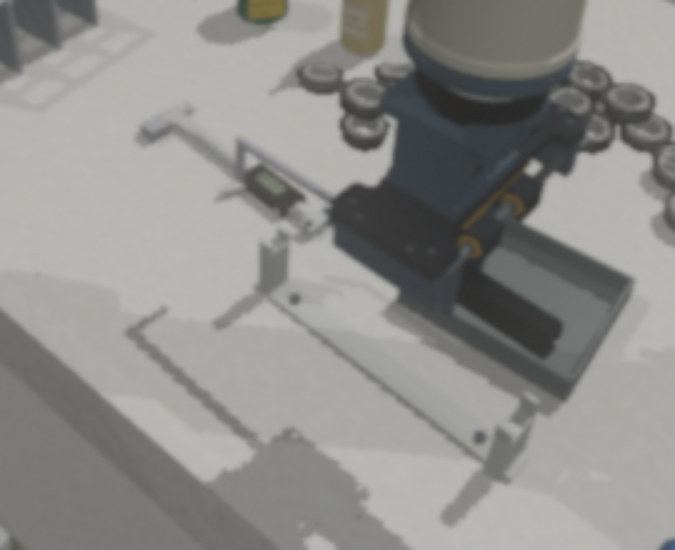

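View pics/wrist3.png

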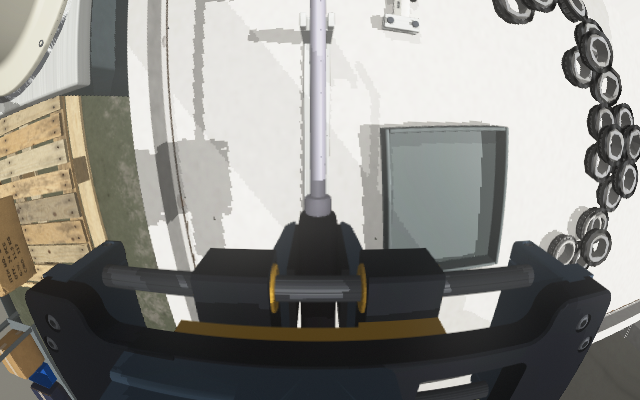

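```bash
cat >> h.py <<'E'
def wcloud(d):
    H=d["hand_eye"];R0=Rn.from_quat(np.roll(d["q"],-1)).as_matrix()
    v,u=np.mgrid[0:400,0:640];K=d["K"]
    dx=(u-K[0,2])/K[0,0];dy=(v-K[1,2])/K[1,1];th=np.hypot(dx,dy);Z=d["range_z"]
    P=np.stack([np.tan(th)*dx/th*Z,np.tan(th)*dy/th*Z,Z],-1)
    P=P@H[:3,:3].T+H[:3,3]; W=P@R0.T+d["pos"]; W[Z<=0]=np.nan; return W
def rod(d):
    W=wcloud(d)
    for v in range(0,200,25):
        w=W[v,290:350]; z0=d["pos"][2]; k=abs(w[:,2]-z0-.012)<.03
        if k.any(): print(v,k.sum(),np.median(w[k],0).round(4))
E
python3 -c "
from h import *
rod(load('wrist3'))"
```

```text
0 15 [ 0.4329 -0.1762  0.1424]
25 17 [ 0.4322 -0.1896  0.142 ]
50 16 [ 0.4317 -0.2027  0.1428]
75 16 [ 0.431  -0.2151  0.1423]
100 16 [ 0.4304 -0.2274  0.142 ]
125 17 [ 0.43   -0.2395  0.1424]
150 17 [ 0.4293 -0.2517  0.1423]
175 15 [ 0.4282 -0.2641  0.1431]
```

```bash
cat > ov.py <<'E'
import sys
from h import *
def overlay(name,circs,box,f,out):
    d=load(name); u0,v0,u1,v1=box
    a=cv2.resize(d["img"][v0:v1,u0:u1,::-1],None,fx=f,fy=f,interpolation=cv2.INTER_CUBIC)
    a=np.clip(a*1.4,0,255).astype(np.uint8)
    b=a.copy()
    for (x,y,z,rad,col) in circs:
        pts=[((proj(d,[x+rad*np.cos(t),y+rad*np.sin(t),z])-[u0,v0]+.5)*f-.5) for t in np.linspace(0,6.283,60)]
        cv2.polylines(b,[np.int32(np.round(pts))],True,col,1)
    cv2.imwrite(out,np.hstack([a,b]) if a.shape[1]<=400 else b)
E
python3 -c "
from ov import *
overlay('top0',[(.5051,.3306,.022,.02,(0,0,255)),(.5051,.3306,.022,.013,(0,255,255)),(.565,.357,.012,.024,(0,255,0)),(.565,.357,.012,.021,(0,255,0))],(175,195,225,255),8,'pics/ov.png')"
```

```text
(no output)
```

View pics/ov.png

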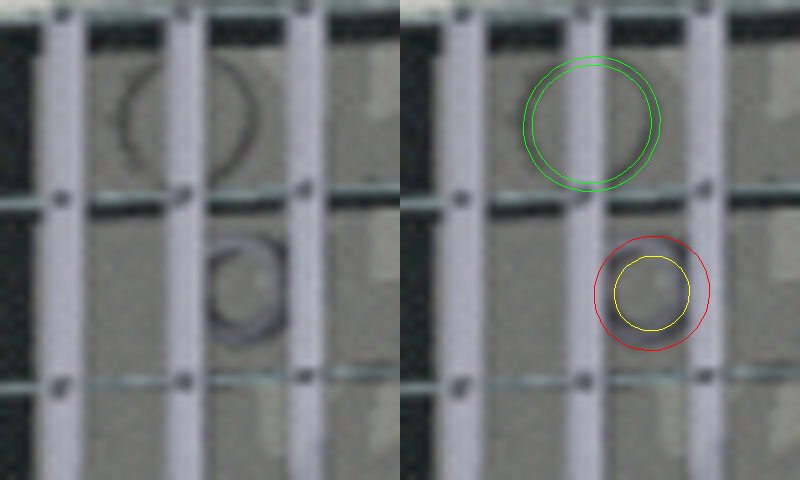

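```bash
python3 -c "
from h import *
go((.5185,-.01,.10,2.3))"
```

```text
t 5.4 pos [ 0.4242 -0.3121  0.1313] yaw -3.12 w 0.0194 F [-0.22  1.01 -1.44]
(0.5185, -0.01, 0.1, 2.3) lin [0.0777, -0.3068, 0.0312] tw [0.02, -0.02, -5.42]
```

Call:
play_rows(series=[{"linear":[0.007,-0.027,0],"twist":[0,0,-0.5]},{"linear":[0.017,-0.067,0],"twist":[0,0,-1]},{"linear":[0.03,-0.117,0],"twist":[0,0,-2]},{"linear":[0.043,-0.17,0],"twist":[0,0,-3]},{"linear":[0.056,-0.22,0.005],"twist":[0,0,-4]},{"linear":[0.067,-0.264,0.015],"twist":[0,0,-5]},{"linear":[0.074,-0.294,0.025],"twist":[0,0,-5.4]},{"linear":[0.078,-0.307,0.031],"twist":[0,0,-5.4]}])

```text
time: 6.4
position: [0.5185, -0.0082, 0.099]
eef_rot: [-0.0, 1.0, 0.021, -0.001]
force: [0.9, 0.7, -1.6]
gripper_width: 0.0199
```

```bash
python3 snap.py 4 top wrist; python3 -c "
from h import *
go((.5181,.006,.068,2.3),(.5128,.139,.068,2.3))
rod(load('wrist4'))
import cv2
a=load('top4')['img'][185:320,160:480,::-1];cv2.imwrite('pics/t4.png',cv2.resize(a,None,fx=2.5,fy=2.5))"
```

```text
t 6.5 pos [ 0.5185 -0.009   0.0991] yaw 2.34 w 0.0198 F [-1.09  0.1  -0.86]
(0.5181, 0.006, 0.068, 2.3) lin [0.0002, -0.015, 0.0311] tw [-0.01, 0.07, 0.04]
(0.5128, 0.139, 0.068, 2.3) lin [0.0004, -0.1481, 0.0312] tw [-0.01, 0.07, 0.04]
0 14 [0.5142 0.1282 0.1097]
25 17 [0.515  0.1147 0.1094]
50 16 [0.5157 0.1017 0.1099]
75 16 [0.5163 0.0891 0.1099]
100 16 [0.5168 0.0769 0.1099]
125 17 [0.5175 0.0649 0.1093]
150 15 [0.5175 0.0527 0.1099]
175 15 [0.518  0.0401 0.1094]
```

View pics/t4.png

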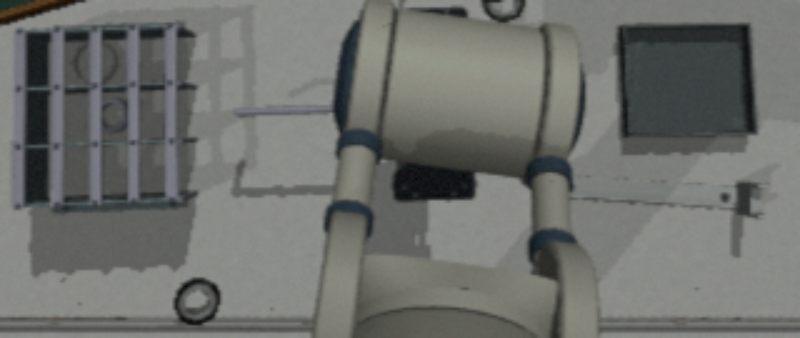

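View pics/wrist4.png

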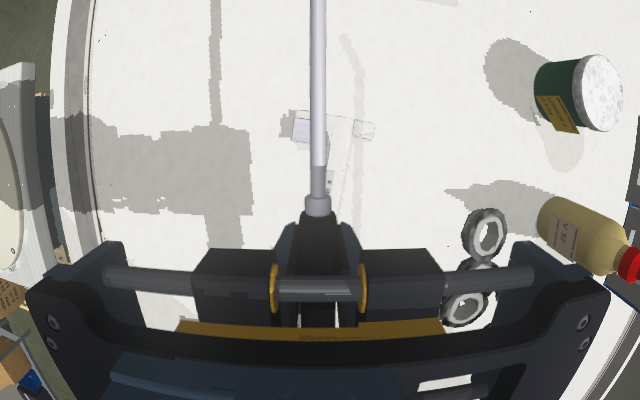

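```bash
python3 -c "
from h import *
d=load('top4')
print(at_z(d,160+236/2.5-.3,185+112/2.5-.3,.11))"
```

```text
[0.50926323 0.18481527 0.11      ]
```

Call:
play_rows(series=[{"linear":[0,-0.003,0.015],"twist":[0,0,0]},{"linear":[0,-0.01,0.031],"twist":[0,0,0]},{"linear":[0,-0.03,0.031],"twist":[0,0,0]},{"linear":[0,-0.06,0.031],"twist":[0,0,0]},{"linear":[0,-0.09,0.031],"twist":[0,0,0]},{"linear":[0,-0.118,0.031],"twist":[0,0,0]},{"linear":[0,-0.14,0.031],"twist":[0,0,0]},{"linear":[0,-0.15,0.031],"twist":[0,0,0]}])

```text
time: 7.5
position: [0.5125, 0.1401, 0.0684]
eef_rot: [0.0, 1.0, 0.02, -0.0]
force: [0.6, -0.5, -0.9]
gripper_width: 0.0197
```

```bash
python3 snap.py 5 top scene wrist; python3 -c "
from ov import *
go((.5128,.141,.039,2.3))
overlay('top5',[(.5051,.333,.022,.013,(0,255,255))],(165,190,265,270),8,'pics/t5.png')
overlay('scene5',[(.505,.333,.022,.02,(0,255,255))],(170,130,290,230),6,'pics/s5.png')"
```

```text
t 7.65 pos [0.5126 0.1396 0.0686] yaw 2.27 w 0.0197 F [-0.12 -1.38 -1.1 ]
(0.5128, 0.141, 0.039, 2.3) lin [0.0002, -0.0014, 0.0296] tw [0.01, 0.02, -0.03]
```

View pics/t5.png

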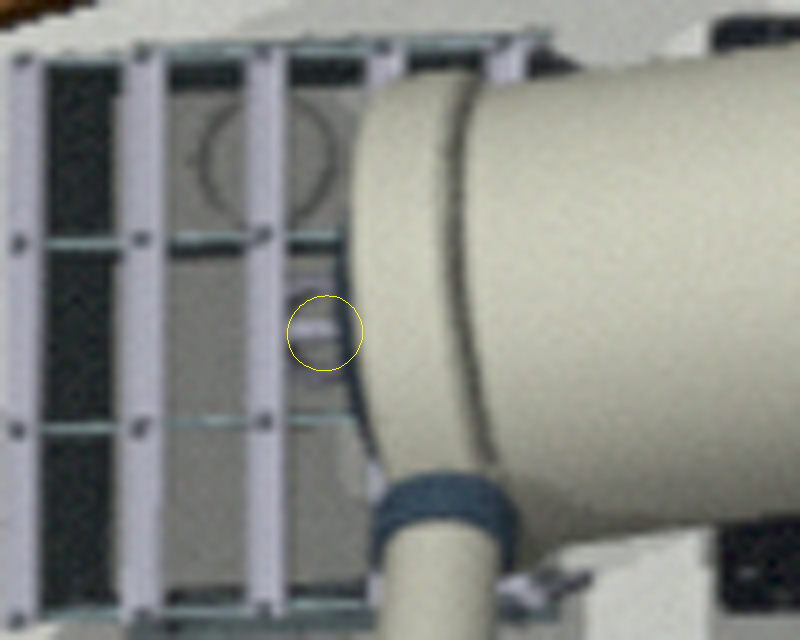

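View pics/s5.png

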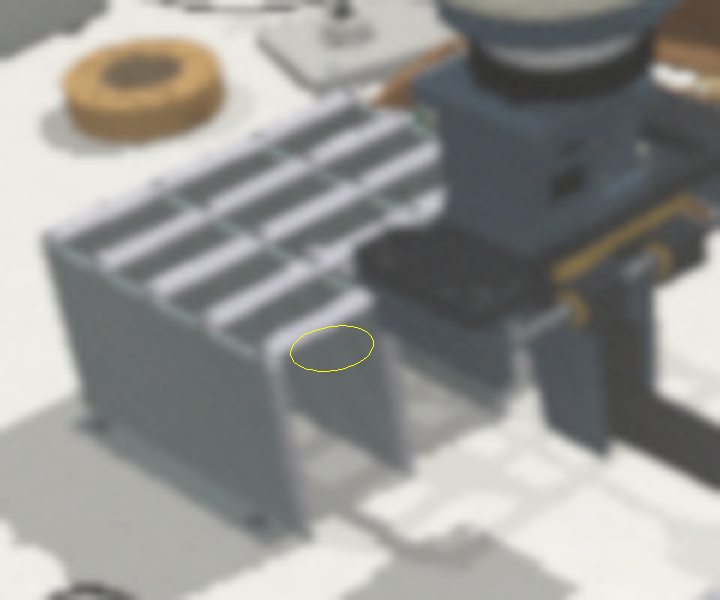

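View pics/wrist5.png

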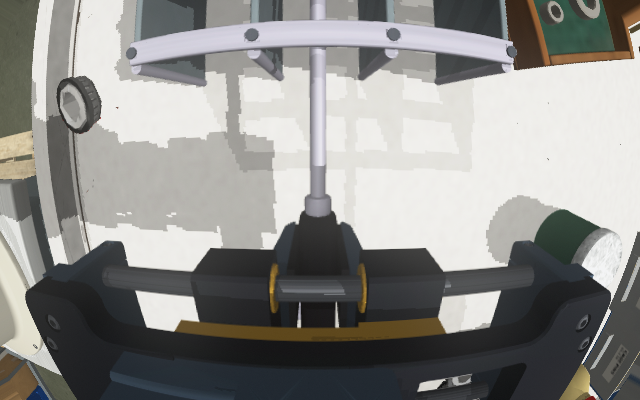

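Call:
play_rows(series=[{"linear":[0,0,0.004],"twist":[0,0,0]},{"linear":[0,0,0.008],"twist":[0,0,0]},{"linear":[0,0,0.012],"twist":[0,0,0]},{"linear":[0,0,0.016],"twist":[0,0,0]},{"linear":[0,0,0.02],"twist":[0,0,0]},{"linear":[0,0,0.024],"twist":[0,0,0]},{"linear":[0,0,0.028],"twist":[0,0,0]},{"linear":[0,0,0.028],"twist":[0,0,0]}])

```text
time: 8.65
position: [0.5125, 0.1402, 0.0406]
eef_rot: [0.0, 1.0, 0.02, -0.0]
force: [-0.1, -0.9, -2.0]
gripper_width: 0.0201
```

Call:
play_rows(series=[{"linear":[0,0.006,0],"twist":[0,0,0]},{"linear":[0,0.014,0],"twist":[0,0,0]},{"linear":[0,0.026,0],"twist":[0,0,0]},{"linear":[0,0.04,0],"twist":[0,0,0]},{"linear":[0,0.056,0],"twist":[0,0,0]},{"linear":[0,0.072,0],"twist":[0,0,0]},{"linear":[0,0.088,0],"twist":[0,0,0]},{"linear":[0,0.1,0],"twist":[0,0,0]}])

```text
time: 9.65
position: [0.5167, 0.0391, 0.0409]
eef_rot: [0.0, 1.0, 0.02, -0.0]
force: [-0.5, 0.2, -0.3]
gripper_width: 0.0197
```

```bash
python3 snap.py 6 wrist top; python3 -c "
from h import *
go((.5128,.141,.039,2.3))"
```

```text
t 9.75 pos [0.5169 0.0391 0.0409] yaw 2.2 w 0.0198 F [ 0.36 -0.23 -0.64]
(0.5128, 0.141, 0.039, 2.3) lin [-0.0001, -0.102, 0.0019] tw [0.01, -0.01, -0.1]
```

View pics/wrist6.png

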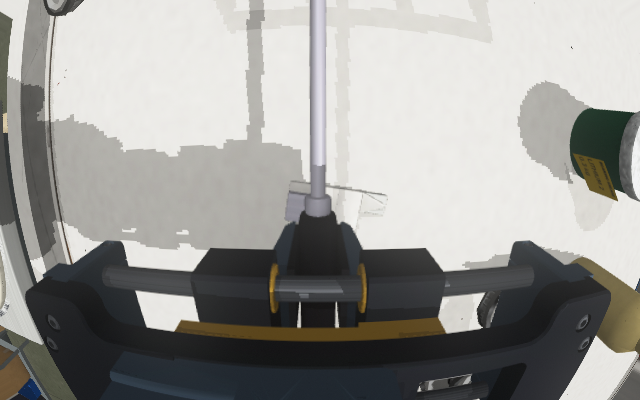

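```bash
python3 -c "
from ov import *
overlay('top6',[],(165,190,295,280),6,'pics/t6.png')"
```

```text
(no output)
```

View pics/t6.png

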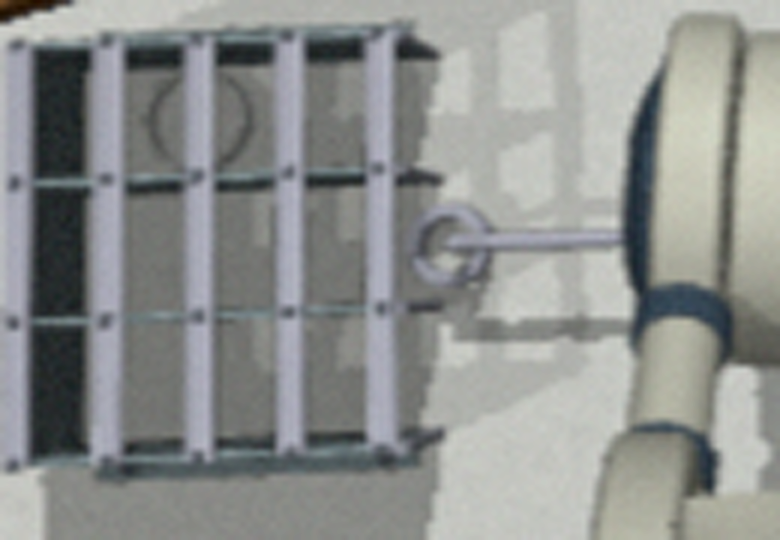

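Hooked: the collar is at the mouth with the pin in its bore. I pull another 90 mm out.

Call:
play_rows(series=[{"linear":[0,0.006,0],"twist":[0,0,0]},{"linear":[0,0.016,0],"twist":[0,0,0]},{"linear":[0,0.03,0],"twist":[0,0,0]},{"linear":[0,0.046,0],"twist":[0,0,0]},{"linear":[0,0.062,0],"twist":[0,0,0]},{"linear":[0,0.076,0],"twist":[0,0,0]},{"linear":[0,0.086,0],"twist":[0,0,0]},{"linear":[0,0.09,0],"twist":[0,0,0]}])

```text
time: 10.75
position: [0.5203, -0.0503, 0.0409]
eef_rot: [-0.0, 1.0, 0.02, -0.0]
force: [-1.1, 0.4, -2.1]
gripper_width: 0.0199
```

Call:
play_rows(series=[{"linear":[0,-0.008,0],"twist":[0,0,0]},{"linear":[0,-0.008,-0.004],"twist":[0,0,0]},{"linear":[0,-0.008,-0.012],"twist":[0,0,0]},{"linear":[0,-0.008,-0.022],"twist":[0,0,0]},{"linear":[0,-0.008,-0.034],"twist":[0,0,0]},{"linear":[0,-0.008,-0.045],"twist":[0,0,0]},{"linear":[0,-0.008,-0.055],"twist":[0,0,0]},{"linear":[0,-0.008,-0.06],"twist":[0,0,0]}])

```text
time: 11.75
position: [0.5202, -0.0417, 0.1017]
eef_rot: [0.0, 1.0, 0.02, 0.0]
force: [-0.2, -0.7, -2.0]
gripper_width: 0.0201
```

```bash
python3 snap.py 7 top wrist; python3 -c "
from ov import *
go((.5785,0.0,.10,2.3),(.5735,.165,.068,2.3))
overlay('top7',[],(165,190,295,280),6,'pics/t7.png')"
```

```text
t 11.85 pos [ 0.5202 -0.0417  0.1014] yaw 2.27 w 0.0194 F [-0.23  0.37 -1.06]
(0.5785, 0.0, 0.1, 2.3) lin [0.0599, -0.0394, 0.0015] tw [0.01, -0.04, -0.03]
(0.5735, 0.165, 0.068, 2.3) lin [0.0615, -0.2044, 0.0334] tw [0.01, -0.04, -0.03]
```

View pics/t7.png

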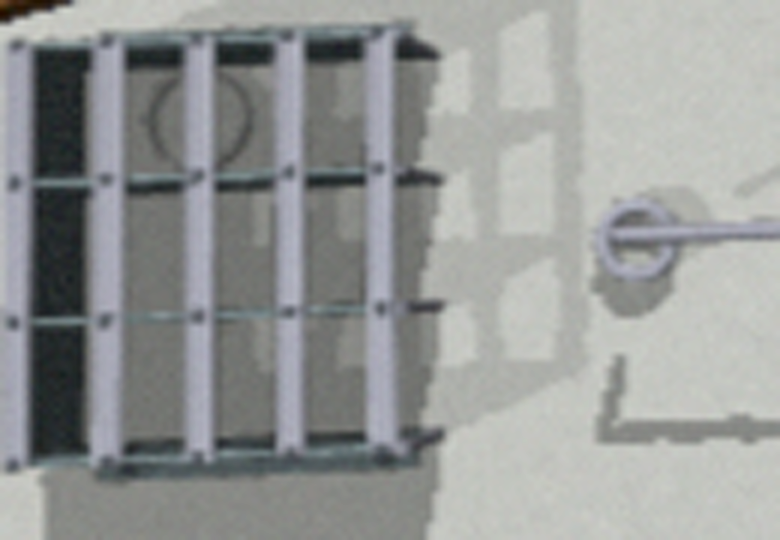

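Call:
play_rows(series=[{"linear":[0.01,-0.006,0],"twist":[0,0,0]},{"linear":[0.03,-0.015,0],"twist":[0,0,0]},{"linear":[0.05,-0.02,0.01],"twist":[0,0,0]},{"linear":[0.06,-0.025,0.022],"twist":[0,0,0]},{"linear":[0.0615,-0.045,0.034],"twist":[0,0,0]},{"linear":[0.0615,-0.08,0.036],"twist":[0,0,0]},{"linear":[0.0615,-0.12,0.036],"twist":[0,0,0]},{"linear":[0.0615,-0.15,0.036],"twist":[0,0,0]}])

```text
time: 12.85
position: [0.5741, 0.113, 0.0641]
eef_rot: [-0.0, 1.0, 0.02, -0.001]
force: [-0.3, -0.8, -0.9]
gripper_width: 0.0196
```

```bash
python3 snap.py 8 wrist; python3 -c "
from ov import *
go((.5728,.167,.065,2.3),(.5728,.167,.041,2.3))"
```

```text
t 12.9 pos [0.5738 0.1158 0.0642] yaw 2.37 w 0.0195 F [-1.58  4.41 -0.92]
(0.5728, 0.167, 0.065, 2.3) lin [0.0011, -0.0512, -0.0007] tw [-0.06, 0.08, 0.07]
(0.5728, 0.167, 0.041, 2.3) lin [0.0011, -0.0512, 0.0233] tw [-0.06, 0.08, 0.07]
```

View pics/wrist8.png

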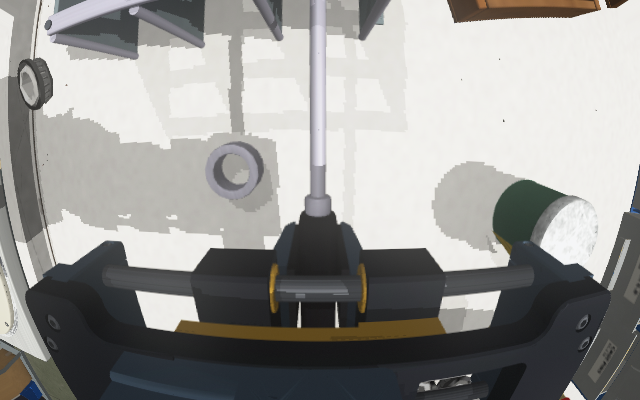

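Call:
play_rows(series=[{"linear":[0,-0.01,0],"twist":[0,0,0]},{"linear":[0.001,-0.028,0],"twist":[0,0,0]},{"linear":[0.001,-0.043,0],"twist":[0,0,0]},{"linear":[0.001,-0.05,0],"twist":[0,0,0]},{"linear":[0.001,-0.05,0.005],"twist":[0,0,0]},{"linear":[0.001,-0.05,0.012],"twist":[0,0,0]},{"linear":[0.001,-0.05,0.019],"twist":[0,0,0]},{"linear":[0.001,-0.05,0.024],"twist":[0,0,0]}])

```text
time: 13.9
position: [0.5743, 0.1603, 0.0402]
eef_rot: [0.0, 1.0, 0.02, -0.0]
force: [-0.1, 0.2, -1.1]
gripper_width: 0.0195
```

```bash
python3 snap.py 9 top; python3 -c "
from ov import *
go((.5728,.167,.041,2.3))
overlay('top9',[(.565,.358,.012,.021,(0,255,0))],(165,190,265,280),8,'pics/t9.png')"
```

```text
t 13.95 pos [0.5741 0.1603 0.0398] yaw 2.25 w 0.0194 F [-0.83  0.03 -1.86]
(0.5728, 0.167, 0.041, 2.3) lin [-0.001, -0.0067, -0.0012] tw [0.01, 0.07, -0.05]
```

View pics/t9.png

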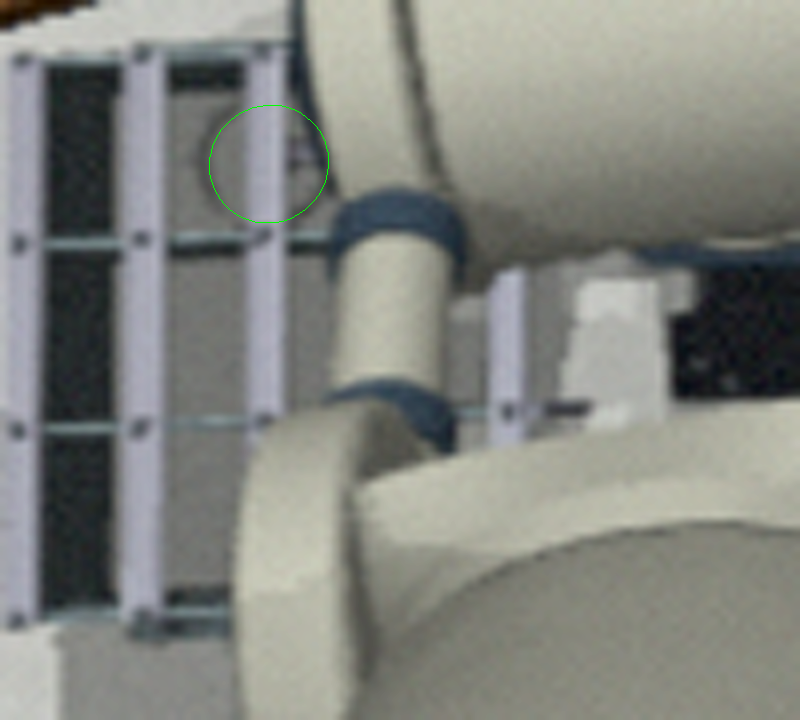

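Call:
play_rows(series=[{"linear":[0,0.006,0],"twist":[0,0,0]},{"linear":[0,0.014,0],"twist":[0,0,0]},{"linear":[0,0.026,0],"twist":[0,0,0]},{"linear":[0,0.04,0],"twist":[0,0,0]},{"linear":[0,0.056,0],"twist":[0,0,0]},{"linear":[0,0.072,0],"twist":[0,0,0]},{"linear":[0,0.088,0],"twist":[0,0,0]},{"linear":[0,0.1,0],"twist":[0,0,0]}])

```text
time: 14.95
position: [0.5784, 0.0595, 0.0409]
eef_rot: [0.0, 1.0, 0.02, -0.0]
force: [-0.2, -0.4, -0.8]
gripper_width: 0.0198
```

```bash
python3 snap.py 10 top; python3 -c "
from ov import *
go((.5728,.167,.041,2.3))
overlay('top10',[],(165,190,295,280),6,'pics/t10.png')"
```

```text
t 15.0 pos [0.5786 0.0586 0.0409] yaw 2.23 w 0.0192 F [ 1.25 -2.15 -0.5 ]
(0.5728, 0.167, 0.041, 2.3) lin [-0.0016, -0.1086, -0.0001] tw [0.02, -0.0, -0.07]
```

View pics/t10.png

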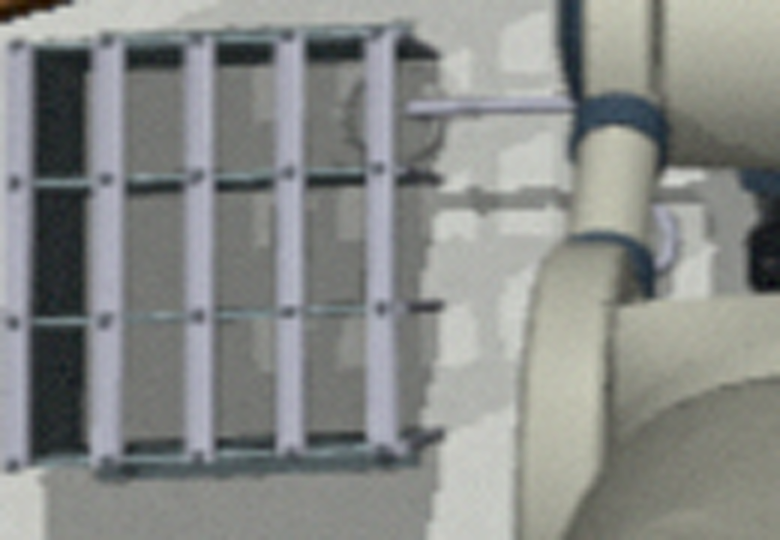

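Call:
play_rows(series=[{"linear":[0,0.006,0],"twist":[0,0,0]},{"linear":[0,0.016,0],"twist":[0,0,0]},{"linear":[0,0.032,0],"twist":[0,0,0]},{"linear":[0,0.05,0],"twist":[0,0,0]},{"linear":[0,0.068,0],"twist":[0,0,0]},{"linear":[0,0.082,0],"twist":[0,0,0]},{"linear":[0,0.092,0],"twist":[0,0,0]},{"linear":[0,0.096,0],"twist":[0,0,0]}])

```text
time: 16.0
position: [0.5822, -0.0358, 0.0409]
eef_rot: [-0.0, 1.0, 0.02, -0.0]
force: [-0.7, 0.6, -1.8]
gripper_width: 0.0198
```

Call:
play_rows(series=[{"linear":[0,-0.012,0],"twist":[0,0,0]},{"linear":[0,-0.012,-0.004],"twist":[0,0,0]},{"linear":[0,-0.012,-0.012],"twist":[0,0,0]},{"linear":[0,-0.012,-0.024],"twist":[0,0,0]},{"linear":[0,-0.012,-0.04],"twist":[0,0,0]},{"linear":[0,-0.012,-0.06],"twist":[0,0,0]},{"linear":[0,-0.012,-0.08],"twist":[0,0,0]},{"linear":[0,-0.012,-0.092],"twist":[0,0,0]}])

```text
time: 17.0
position: [0.5822, -0.0233, 0.1347]
eef_rot: [0.0, 1.0, 0.02, 0.001]
force: [-0.8, 0.9, -2.0]
gripper_width: 0.0194
```

```bash
python3 snap.py 11 top; python3 -c "
from ov import *
go((.4241,-.312,.132,-3.12))
overlay('top11',[],(165,190,295,280),6,'pics/t11.png')"
```

```text
t 17.05 pos [ 0.5827 -0.0234  0.1357] yaw 2.27 w 0.0197 F [1.32 0.49 0.12]
(0.4241, -0.312, 0.132, -3.12) lin [-0.1699, 0.2821, 0.0033] tw [0.02, -0.17, 5.39]
```

View pics/t11.png

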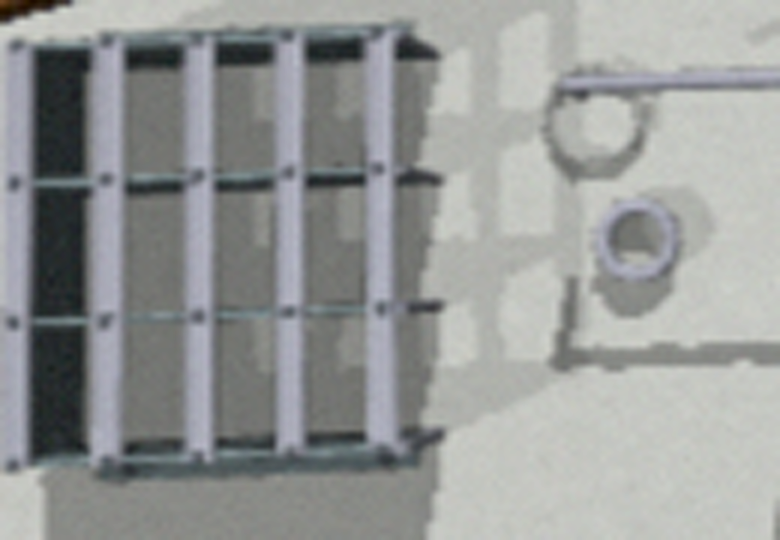

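Call:
play_rows(series=[{"linear":[-0.015,0.025,0],"twist":[0,0,0.5]},{"linear":[-0.04,0.066,0],"twist":[0,0,1.5]},{"linear":[-0.07,0.115,0],"twist":[0,0,2.5]},{"linear":[-0.1,0.165,0],"twist":[0,0,3.5]},{"linear":[-0.13,0.215,0],"twist":[0,0,4.5]},{"linear":[-0.152,0.252,0.003],"twist":[0,0,5.4]},{"linear":[-0.165,0.274,0.003],"twist":[0,0,5.4]},{"linear":[-0.17,0.282,0.003],"twist":[0,0,5.4]}])

```text
time: 18.05
position: [0.4224, -0.3128, 0.1298]
eef_rot: [-0.0, 1.0, -0.028, -0.0]
force: [0.8, -0.8, -1.2]
gripper_width: 0.0193
```

Call:
play_rows(series=[{"linear":[0,0,0],"twist":[0,0,0]},{"linear":[0,0,0],"twist":[0,0,0]},{"linear":[0,0,0.005],"twist":[0,0,0]},{"linear":[0,0,0.012],"twist":[0,0,0]},{"linear":[0,0,0.022],"twist":[0,0,0]},{"linear":[0,0,0.032],"twist":[0,0,0]},{"linear":[0,0,0.038],"twist":[0,0,0]},{"linear":[0,0,0.04],"twist":[0,0,0]}])

```text
time: 19.05
position: [0.4229, -0.3116, 0.0894]
eef_rot: [-0.0, 1.0, -0.027, -0.0]
force: [0.2, -0.2, -0.7]
gripper_width: 0.0197
```

```bash
python3 snap.py 12 wrist scene; python3 -c "
from ov import *
go((.4241,-.312,.046,-3.12))
rod(load('wrist12'))
overlay('scene12',[],(290,240,470,390),4,'pics/s12.png')"
```

```text
t 19.15 pos [ 0.423  -0.3117  0.0898] yaw -3.13 w 0.02 F [ 0.33 -0.14 -0.99]
(0.4241, -0.312, 0.046, -3.12) lin [0.0011, 0.0002, 0.0438] tw [-0.01, 0.01, -0.01]
0 15 [ 0.4317 -0.1756  0.1002]
25 16 [ 0.4312 -0.1893  0.1001]
50 16 [ 0.4305 -0.2022  0.1002]
75 15 [ 0.43   -0.2148  0.1009]
100 16 [ 0.4291 -0.2269  0.1005]
125 17 [ 0.4287 -0.239   0.1005]
150 17 [ 0.4281 -0.2512  0.1004]
175 15 [ 0.4269 -0.2637  0.1003]
```

View pics/s12.png

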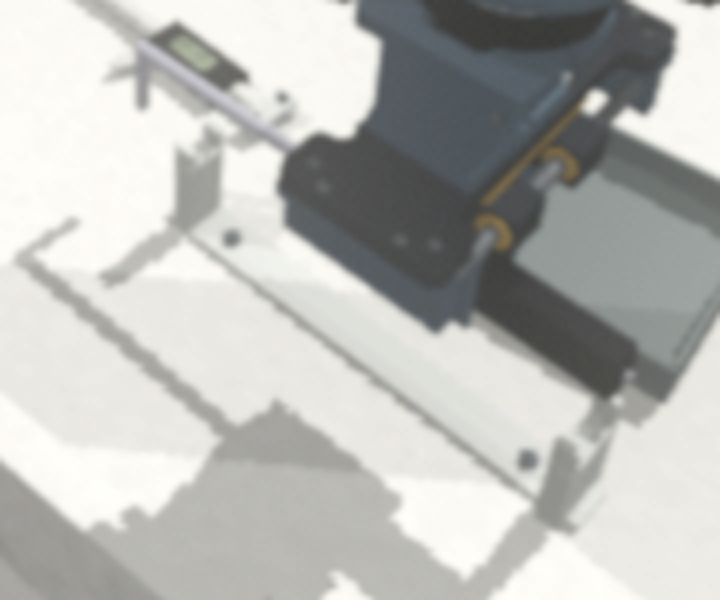

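View pics/wrist12.png

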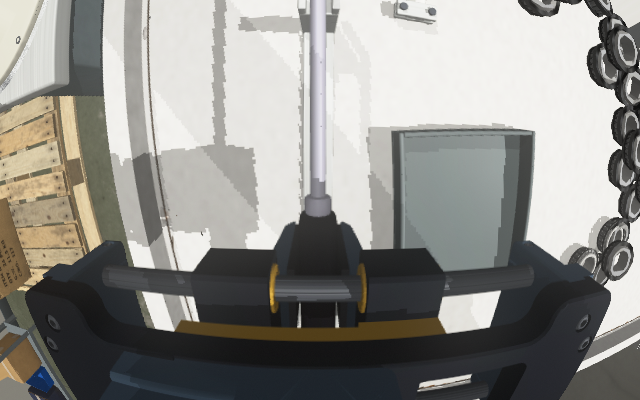

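Rod level and over its saddles. I lower the remaining 44 mm.

Call:
play_rows(series=[{"linear":[0.001,0,0.004],"twist":[0,0,0]},{"linear":[0.001,0,0.01],"twist":[0,0,0]},{"linear":[0.001,0,0.018],"twist":[0,0,0]},{"linear":[0.001,0,0.026],"twist":[0,0,0]},{"linear":[0.001,0,0.033],"twist":[0,0,0]},{"linear":[0.001,0,0.039],"twist":[0,0,0]},{"linear":[0.001,0,0.043],"twist":[0,0,0]},{"linear":[0.001,0,0.0435],"twist":[0,0,0]}])

```text
time: 20.15
position: [0.4241, -0.3117, 0.0462]
eef_rot: [-0.0, 1.0, -0.027, -0.0]
force: [0.4, -0.2, -1.3]
gripper_width: 0.0198
```

Call:
play_rows(series=[{"linear":[0,0,0],"twist":[0,0,0]},{"linear":[0,0,0],"twist":[0,0,0]},{"linear":[0,0,0],"twist":[0,0,0]},{"linear":[0,0,0],"twist":[0,0,0]},{"linear":[0,0,0],"twist":[0,0,0]},{"linear":[0,0,0],"twist":[0,0,0]},{"linear":[0,0,-0.01],"twist":[0,0,0]},{"linear":[0,0,-0.03],"twist":[0,0,0]}], grip=0.05)

```text
time: 21.15
position: [0.4238, -0.3115, 0.0768]
eef_rot: [-0.0, 1.0, -0.027, -0.0]
force: [-0.6, 0.6, 0.6]
gripper_width: 0.05
```

```bash
python3 snap.py 13 wrist scene top; python3 -c "
from ov import *
go((.4241,-.312,.17,-3.12))
rod(load('wrist13'))
overlay('scene13',[],(290,240,470,390),4,'pics/s13.png')"
```

```text
t 21.3 pos [ 0.4246 -0.3122  0.0775] yaw -3.13 w 0.0497 F [-0.39 -0.41  0.33]
(0.4241, -0.312, 0.17, -3.12) lin [-0.0004, -0.0001, -0.0925] tw [0.08, -0.1, -0.01]
0 18 [ 0.4288 -0.1651  0.062 ]
125 1 [ 0.429  -0.2399  0.0591]
```

View pics/s13.png

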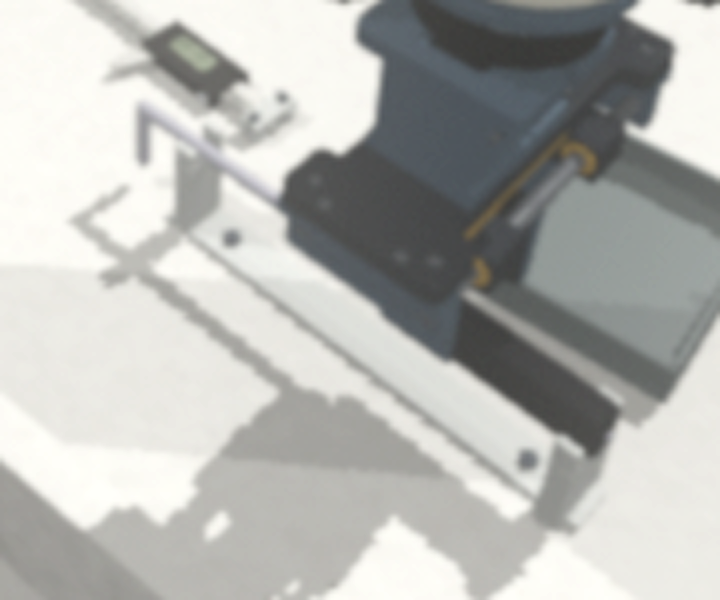

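```bash
python3 -c "
from ov import *
d=load('top13')
overlay('top13',[(.566,.170,.012,.024,(0,255,0)),(.566,.170,.012,.021,(0,255,0)),(.511,.152,.022,.02,(0,0,255)),(.511,.152,.022,.013,(0,255,255))],(245,190,295,250),8,'pics/t13.png')"
```

```text
(no output)
```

View pics/t13.png

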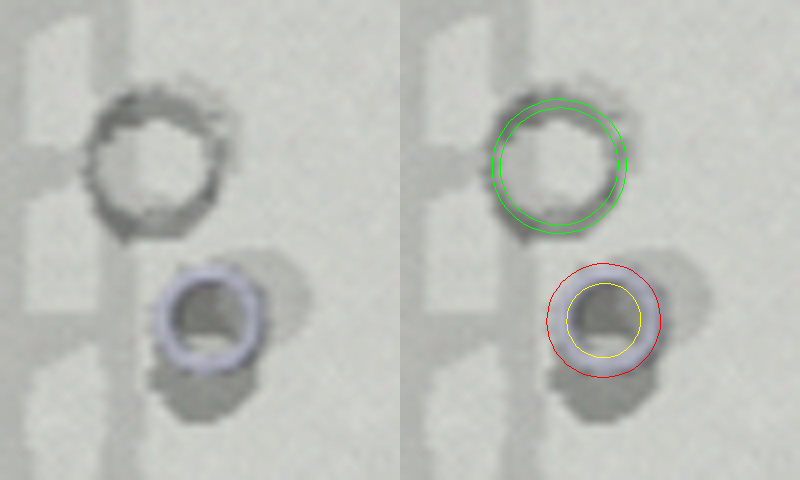

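```bash
python3 -c "
from ov import *
go((.44,-.25,.15,-10),(.512,.149,.12,-30))"
```

```text
t 21.3 pos [ 0.4246 -0.3122  0.0775] yaw -3.13 w 0.0497 F [-0.39 -0.41  0.33]
(0.44, -0.25, 0.15, -10) lin [0.0121, -0.0629, -0.0726] tw [0.07, -0.1, 6.87]
(0.512, 0.149, 0.12, -30) lin [0.0622, -0.4653, -0.043] tw [0.06, -0.11, 26.87]
```

Call:
play_rows(series=[{"linear":[0,0,-0.03],"twist":[0,0,0]},{"linear":[0.006,-0.025,-0.06],"twist":[0,0,3]},{"linear":[0.014,-0.075,-0.07],"twist":[0,0,6]},{"linear":[0.02,-0.13,-0.07],"twist":[0,0,10]},{"linear":[0.028,-0.185,-0.07],"twist":[0,0,14]},{"linear":[0.035,-0.24,-0.07],"twist":[0,0,18]},{"linear":[0.042,-0.295,-0.07],"twist":[0,0,22]},{"linear":[0.049,-0.35,-0.065],"twist":[0,0,25]}], grip=0.06)

```text
time: 22.3
position: [0.4923, 0.0369, 0.1413]
eef_rot: [-0.0, 0.97, -0.244, 0.0]
force: [1.1, -1.0, 1.3]
gripper_width: 0.0601
```

```bash
python3 -c "
from ov import *
go((.512,.149,.12,-30))"
```

```text
t 22.3 pos [0.4923 0.0369 0.1413] yaw -28.25 w 0.0601 F [ 1.14 -1.03  1.28]
(0.512, 0.149, 0.12, -30) lin [-0.0357, -0.1081, 0.0213] tw [-0.01, -0.02, 1.75]
```

```bash
python3 snap.py 14 wrist; python3 - <<'E'
from h import *
d=load("wrist14");W=wcloud(d)
z=W[...,2]
m=(z>.016)&(z<.028)&(W[...,1]>.1)&(abs(W[...,0]-.512)<.04)
P=W[m];print(len(P),P.min(0),P.max(0),P.mean(0), np.median(P[:,2]))
m=(z>.006)&(z<.016)&(W[...,1]>.13)&(abs(W[...,0]-.567)<.032)&(abs(W[...,1]-.171)<.035)
P=W[m];print(len(P),P.min(0),P.max(0),P.mean(0))
E
```

```text
919 [0.47963701 0.13047495 0.01602924] [0.53383992 0.26921898 0.02730511] [0.51177729 0.1561035  0.02034672] 0.020416757429088925
522 [0.55011282 0.14807035 0.0060393 ] [0.59791224 0.19611473 0.01302904] [0.57392844 0.17229698 0.01027801]
```

View pics/wrist14.png

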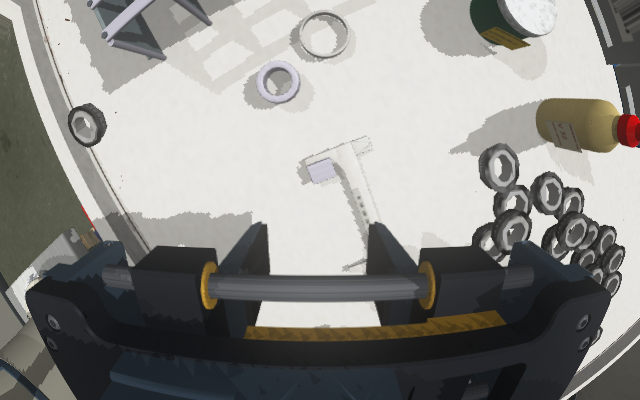

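```bash
cat >> h.py <<'E'
def blob(d,x,y,zlo,zhi,r=.034):
    W=wcloud(d);z=W[...,2]
    m=(z>zlo)&(z<zhi)&(np.hypot(W[...,0]-x,W[...,1]-y)<r)
    P=W[m]; a,b=np.percentile(P[:,:2],1,axis=0),np.percentile(P[:,:2],99,axis=0)
    (c,rad)=cv2.minEnclosingCircle(P[:,:2].astype(np.float32))
    print(len(P),"ext",a.round(4),b.round(4),"mid",((a+b)/2).round(4),"encl",np.round(c,4),round(rad,4),"z",np.median(P[:,2]).round(4))
E
python3 -c "
from h import *
d=load('wrist14'); blob(d,.513,.15,.017,.026,.03); blob(d,.574,.172,.006,.014,.03)
go((.513,.15,.06,-30),(.513,.15,.015,-30))"
```

```text
848 ext [0.4949 0.1311] [0.5324 0.1686] mid [0.5136 0.1499] encl [0.5139 0.15  ] 0.0202 z 0.0204
522 ext [0.5509 0.1484] [0.5974 0.1955] mid [0.5741 0.1719] encl [0.5743 0.1723] 0.0247 z 0.0105
t 22.35 pos [0.4925 0.0421 0.1407] yaw -28.31 w 0.0598 F [-2.21  4.27 -0.91]
(0.513, 0.15, 0.06, -30) lin [-0.0331, -0.1046, 0.0809] tw [-0.09, 0.05, 1.69]
(0.513, 0.15, 0.015, -30) lin [-0.033, -0.1045, 0.1259] tw [-0.09, 0.05, 1.69]
```

```bash
python3 -c "
from h import *
go((.56,.10,.13,-16))"
```

```text
t 22.35 pos [0.4925 0.0421 0.1407] yaw -28.31 w 0.0598 F [-2.21  4.27 -0.91]
(0.56, 0.1, 0.13, -16) lin [0.032, -0.083, 0.0108] tw [-0.09, 0.04, -12.31]
```

Call:
play_rows(series=[{"linear":[0.008,-0.02,0],"twist":[0,0,-3]},{"linear":[0.016,-0.042,0.005],"twist":[0,0,-6]},{"linear":[0.024,-0.063,0.01],"twist":[0,0,-10]},{"linear":[0.03,-0.078,0.01],"twist":[0,0,-12]},{"linear":[0.032,-0.083,0.01],"twist":[0,0,-12.3]},{"linear":[0.032,-0.083,0.01],"twist":[0,0,-12.3]},{"linear":[0.032,-0.083,0.01],"twist":[0,0,-12.3]},{"linear":[0.032,-0.083,0.01],"twist":[0,0,-12.3]}], grip=0.056, grip_force=20)

```text
time: 23.35
position: [0.5591, 0.0928, 0.1316]
eef_rot: [0.0, 0.99, -0.138, -0.0]
force: [-0.6, -0.0, -0.5]
gripper_width: 0.0558
```

```bash
python3 snap.py 15 wrist; python3 -c "
from h import *
d=load('wrist15'); blob(d,.513,.15,.017,.026,.03); blob(d,.573,.172,.006,.014,.03)
go((.573,.172,.05,-16),(.573,.172,.01,-16))"
```

```text
840 ext [0.4957 0.1315] [0.5329 0.1691] mid [0.5143 0.1503] encl [0.5145 0.1504] 0.0201 z 0.0204
499 ext [0.5511 0.1491] [0.5977 0.1958] mid [0.5744 0.1724] encl [0.5744 0.1723] 0.0245 z 0.0106
t 23.4 pos [0.5592 0.0929 0.1316] yaw -15.85 w 0.0559 F [-0.58 -0.41 -0.74]
(0.573, 0.172, 0.05, -16) lin [-0.0084, -0.0799, 0.0815] tw [0.0, -0.0, 0.15]
(0.573, 0.172, 0.01, -16) lin [-0.0084, -0.0799, 0.1215] tw [0.0, -0.0, 0.15]
```

View pics/wrist15.png

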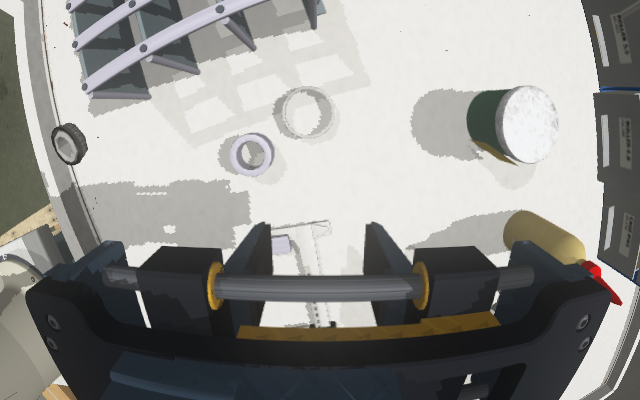

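Call:
play_rows(series=[{"linear":[-0.003,-0.03,0],"twist":[0,0,0]},{"linear":[-0.006,-0.06,0.02],"twist":[0,0,0]},{"linear":[-0.008,-0.078,0.045],"twist":[0,0,0]},{"linear":[-0.008,-0.08,0.065],"twist":[0,0,0]},{"linear":[-0.008,-0.08,0.08],"twist":[0,0,0]},{"linear":[-0.008,-0.08,0.08],"twist":[0,0,0]},{"linear":[-0.008,-0.08,0.08],"twist":[0,0,0]},{"linear":[-0.008,-0.08,0.08],"twist":[0,0,0]}])

```text
time: 24.4
position: [0.574, 0.1722, 0.0522]
eef_rot: [-0.0, 0.99, -0.138, 0.001]
force: [0.2, -0.1, 0.2]
gripper_width: 0.0561
```

```bash
python3 snap.py 16 wrist scene; python3 -c "
from ov import *
go((.573,.172,.01,-16))
overlay('scene16',[],(170,130,320,250),5,'pics/s16.png')"
```

```text
t 24.5 pos [0.5739 0.1722 0.052 ] yaw -15.84 w 0.0563 F [-0.37 -0.17  0.08]
(0.573, 0.172, 0.01, -16) lin [-0.0008, 0.0005, 0.042] tw [-0.02, -0.05, 0.16]
```

View pics/wrist16.png

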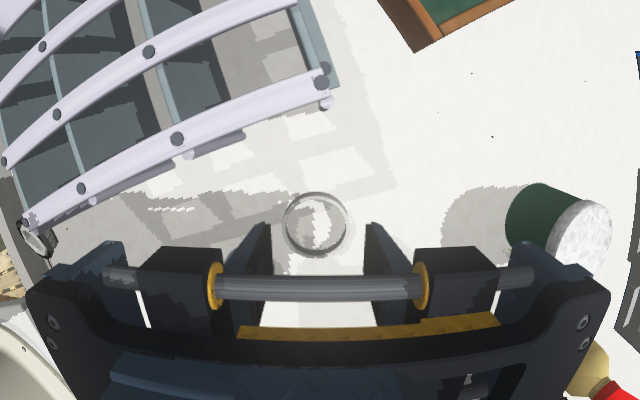

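View pics/s16.png

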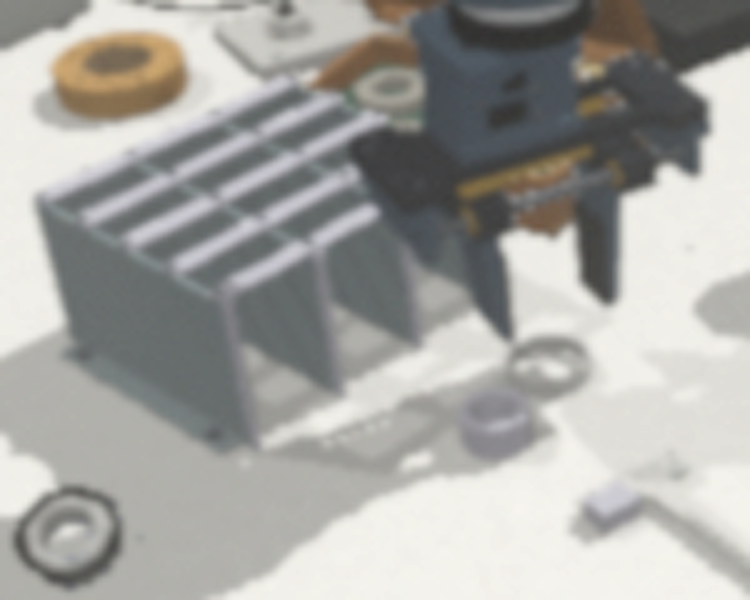

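Call:
play_rows(series=[{"linear":[0,0,0.006],"twist":[0,0,0]},{"linear":[0,0,0.012],"twist":[0,0,0]},{"linear":[0,0,0.018],"twist":[0,0,0]},{"linear":[0,0,0.024],"twist":[0,0,0]},{"linear":[0,0,0.03],"twist":[0,0,0]},{"linear":[0,0,0.035],"twist":[0,0,0]},{"linear":[0,0,0.039],"twist":[0,0,0]},{"linear":[0,0,0.041],"twist":[0,0,0]}])

```text
time: 25.5
position: [0.5735, 0.1723, 0.0102]
eef_rot: [0.0, 0.99, -0.138, -0.0]
force: [0.1, -0.4, -0.4]
gripper_width: 0.056
```

Call:
play_rows(series=[{"linear":[0,0,0],"twist":[0,0,0]},{"linear":[0,0,0],"twist":[0,0,0]},{"linear":[0,0,0],"twist":[0,0,0]},{"linear":[0,0,0],"twist":[0,0,0]},{"linear":[0,0,0],"twist":[0,0,0]},{"linear":[0,0,0],"twist":[0,0,0]},{"linear":[0,0,0],"twist":[0,0,0]},{"linear":[0,0,0],"twist":[0,0,0]}], grip=0.04, grip_force=20)

```text
time: 26.5
position: [0.5736, 0.1723, 0.0104]
eef_rot: [-0.0, 0.99, -0.138, 0.0]
force: [-0.5, -0.2, 0.1]
gripper_width: 0.047
```

Call:
play_rows(series=[{"linear":[0,0,-0.008],"twist":[0,0,0]},{"linear":[0,0,-0.022],"twist":[0,0,0]},{"linear":[0,0,-0.042],"twist":[0,0,0]},{"linear":[0,0,-0.065],"twist":[0,0,0]},{"linear":[0,0,-0.088],"twist":[0,0,0]},{"linear":[0,0,-0.105],"twist":[0,0,0]},{"linear":[0,0,-0.115],"twist":[0,0,0]},{"linear":[0,0,-0.12],"twist":[0,0,0]}])

```text
time: 27.5
position: [0.5735, 0.1723, 0.1309]
eef_rot: [-0.0, 0.99, -0.138, 0.0]
force: [0.0, -0.5, -0.8]
gripper_width: 0.0472
```

```bash
python3 snap.py 17 wrist; python3 -c "
from ov import *
go((.55,-.318,.12,-3))"
```

```text
t 27.55 pos [0.5737 0.1723 0.131 ] yaw -15.82 w 0.0471 F [0.07 0.48 0.04]
(0.55, -0.318, 0.12, -3) lin [0.1109, 0.4782, 0.011] tw [-0.01, -0.02, -12.82]
```

View pics/wrist17.png

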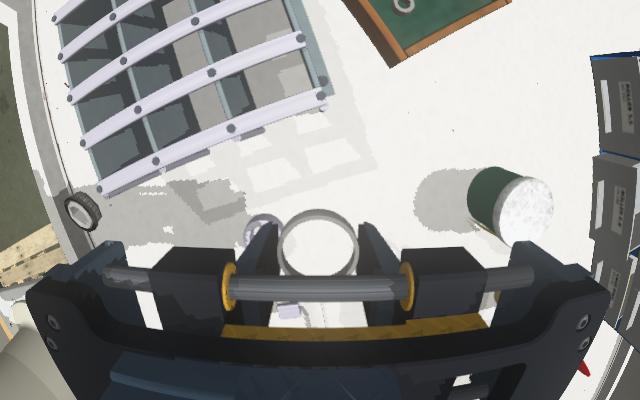

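Ring held. Moving to the tray.

Call:
play_rows(series=[{"linear":[0.007,0.03,0],"twist":[0,0,-1]},{"linear":[0.018,0.078,0],"twist":[0,0,-2]},{"linear":[0.031,0.135,0],"twist":[0,0,-4]},{"linear":[0.045,0.193,0],"twist":[0,0,-6]},{"linear":[0.058,0.25,0],"twist":[0,0,-8]},{"linear":[0.071,0.307,0],"twist":[0,0,-9]},{"linear":[0.084,0.36,0.005],"twist":[0,0,-11]},{"linear":[0.095,0.41,0.01],"twist":[0,0,-12.8]}])

```text
time: 28.55
position: [0.5526, -0.2499, 0.1196]
eef_rot: [-0.0, 1.0, -0.026, -0.0]
force: [0.5, -0.3, -0.2]
gripper_width: 0.0468
```

```bash
python3 -c "
from ov import *
go((.55,-.318,.06,-3),(.55,-.318,.017,-3))"
```

```text
t 28.55 pos [ 0.5526 -0.2499  0.1196] yaw -2.99 w 0.0468 F [ 0.47 -0.26 -0.24]
(0.55, -0.318, 0.06, -3) lin [0.001, 0.0681, 0.0596] tw [-0.02, 0.04, 0.01]
(0.55, -0.318, 0.017, -3) lin [0.001, 0.0682, 0.1026] tw [-0.02, 0.04, 0.01]
```

Call:
play_rows(series=[{"linear":[0.001,0.035,0.005],"twist":[0,0,0]},{"linear":[0.001,0.06,0.02],"twist":[0,0,0]},{"linear":[0.001,0.067,0.04],"twist":[0,0,0]},{"linear":[0.001,0.067,0.06],"twist":[0,0,0]},{"linear":[0.001,0.067,0.077],"twist":[0,0,0]},{"linear":[0.001,0.067,0.09],"twist":[0,0,0]},{"linear":[0.001,0.067,0.099],"twist":[0,0,0]},{"linear":[0.001,0.067,0.103],"twist":[0,0,0]}])

```text
time: 29.55
position: [0.5506, -0.3148, 0.017]
eef_rot: [-0.0, 1.0, -0.026, -0.0]
force: [0.2, -0.3, 0.1]
gripper_width: 0.0469
```

Call:
play_rows(series=[{"linear":[0,0,0],"twist":[0,0,0]},{"linear":[0,0,0],"twist":[0,0,0]},{"linear":[0,0,0],"twist":[0,0,0]},{"linear":[0,0,0],"twist":[0,0,0]},{"linear":[0,0,-0.01],"twist":[0,0,0]},{"linear":[0,0,-0.03],"twist":[0,0,0]},{"linear":[0,0,-0.06],"twist":[0,0,0]},{"linear":[0,0,-0.09],"twist":[0,0,0]}], grip=0.062)

```text
time: 30.55
position: [0.5506, -0.315, 0.109]
eef_rot: [0.0, 1.0, -0.026, 0.0]
force: [0.0, 0.9, -0.4]
gripper_width: 0.0622
```

```bash
python3 snap.py 18 wrist top scene; python3 -c "
from ov import *
go((.54,.06,.13,-30))
overlay('top18',[],(245,180,445,280),4,'pics/t18.png')"
```

```text
t 30.7 pos [ 0.5515 -0.3156  0.1096] yaw -3.02 w 0.062 F [0.45 0.45 0.26]
(0.54, 0.06, 0.13, -30) lin [-0.0312, -0.3744, -0.0212] tw [0.07, -0.19, 26.98]
```

View pics/wrist18.png

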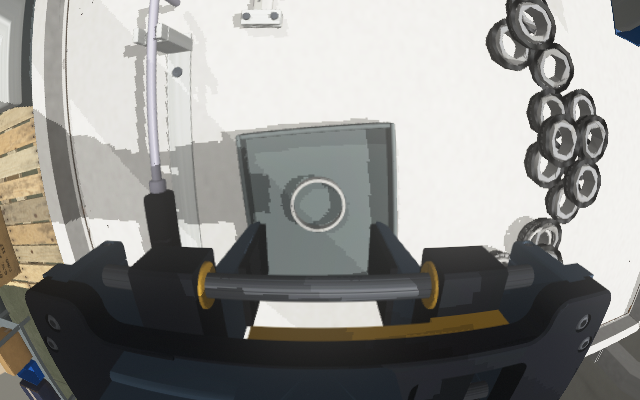

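View pics/t18.png

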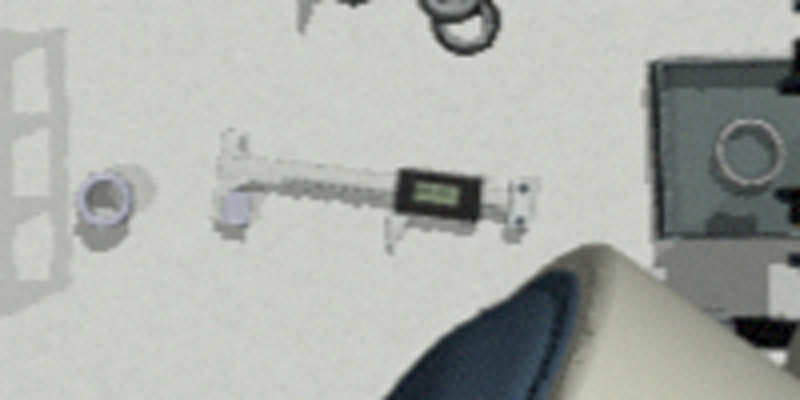

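```bash
python3 -c "
from ov import *
go((.51,-.09,.2,-3.6))"
```

```text
t 30.7 pos [ 0.5515 -0.3156  0.1096] yaw -3.02 w 0.062 F [0.45 0.45 0.26]
(0.51, -0.09, 0.2, -3.6) lin [-0.0531, -0.2229, -0.091] tw [0.11, -0.17, 0.58]
```

Call:
play_rows(series=[{"linear":[-0.003,-0.015,-0.02],"twist":[0,0,0]},{"linear":[-0.01,-0.045,-0.05],"twist":[0,0,0]},{"linear":[-0.022,-0.09,-0.08],"twist":[0,0,0]},{"linear":[-0.034,-0.14,-0.09],"twist":[0,0,0.5]},{"linear":[-0.046,-0.19,-0.09],"twist":[0,0,0.5]},{"linear":[-0.053,-0.218,-0.09],"twist":[0,0,0.5]},{"linear":[-0.053,-0.223,-0.09],"twist":[0,0,0.5]},{"linear":[-0.053,-0.223,-0.09],"twist":[0,0,0.5]}])

```text
time: 31.7
position: [0.5095, -0.0893, 0.1977]
eef_rot: [0.0, 1.0, -0.03, 0.0]
force: [0.5, 0.2, -0.3]
gripper_width: 0.0619
```

```bash
python3 snap.py 19 wrist; python3 -c "
from ov import *
go()
d=load('wrist19');a=cv2.resize(d['img'][0:230,200:430,::-1],None,fx=3.4,fy=2.6,interpolation=cv2.INTER_CUBIC);cv2.imwrite('pics/w19.png',a)"
```

```text
t 31.75 pos [ 0.5096 -0.0899  0.1976] yaw -3.52 w 0.0623 F [0.81 0.29 0.41]
```

View pics/w19.png

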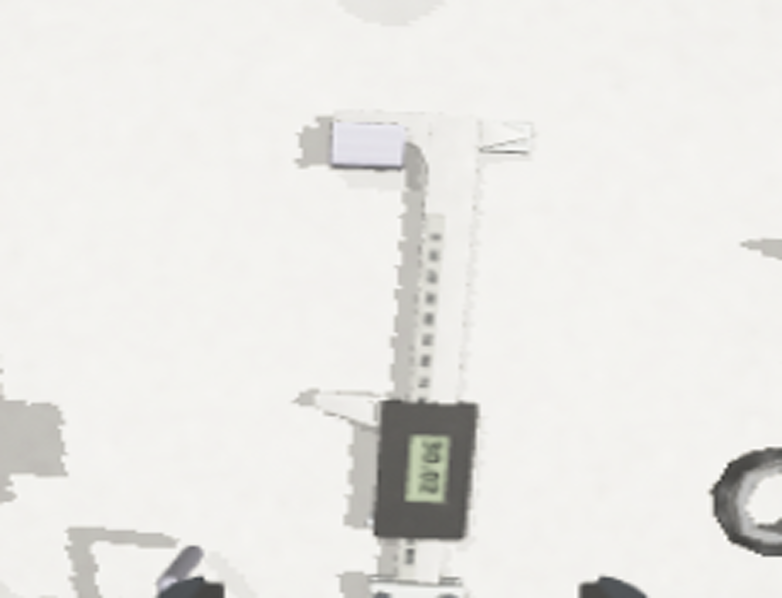

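```bash
cat >> h.py <<'E'
def watz(d,u,v,z):
    H=d["hand_eye"];R0=Rn.from_quat(np.roll(d["q"],-1)).as_matrix();K=d["K"]
    dx=(u-K[0,2])/K[0,0];dy=(v-K[1,2])/K[1,1];th=np.hypot(dx,dy)
    ray=np.array([np.sin(th)*dx/th,np.sin(th)*dy/th,np.cos(th)])
    ray=R0@H[:3,:3]@ray; c=R0@H[:3,3]+d["pos"]
    return c+ray*(z-c[2])/ray[2]
E
python3 - <<'E'
from h import *
d=load("wrist19")
for n,p,z in [("anvil tl",(332,123),.014),("tr",(405,124),.014),("br in",(405,166),.014),("bl in",(332,165),.014),("head tl",(382,401),.012),("tr",(477,402),.012),("br",(469,540),.012),("bl",(375,536),.012)]:
    print(n,watz(d,200+(p[0]+.5)/3.4-.5,(p[1]+.5)/2.6-.5,z).round(4))
E
```

```text
anvil tl [0.4982 0.0662 0.014 ]
tr [0.5217 0.0641 0.014 ]
br in [0.5205 0.0454 0.014 ]
bl in [0.4971 0.0475 0.014 ]
head tl [ 0.5068 -0.0557  0.012 ]
tr [ 0.5382 -0.0579  0.012 ]
br [ 0.5328 -0.1203  0.012 ]
bl [ 0.5005 -0.1164  0.012 ]
```

```bash
python3 -c "
from ov import *
go((.5125,.10,.14,-5.5))"
```

```text
t 31.75 pos [ 0.5096 -0.0899  0.1976] yaw -3.52 w 0.0623 F [0.81 0.29 0.41]
(0.5125, 0.1, 0.14, -5.5) lin [-0.0088, -0.1897, 0.0575] tw [0.01, -0.01, 1.98]
```

Call:
play_rows(series=[{"linear":[-0.001,-0.02,0.005],"twist":[0,0,0]},{"linear":[-0.003,-0.055,0.015],"twist":[0,0,1]},{"linear":[-0.005,-0.1,0.03],"twist":[0,0,2]},{"linear":[-0.007,-0.145,0.045],"twist":[0,0,2]},{"linear":[-0.009,-0.178,0.055],"twist":[0,0,2]},{"linear":[-0.009,-0.19,0.0575],"twist":[0,0,2]},{"linear":[-0.009,-0.19,0.0575],"twist":[0,0,2]},{"linear":[-0.009,-0.19,0.0575],"twist":[0,0,2]}])

```text
time: 32.75
position: [0.5126, 0.0995, 0.1402]
eef_rot: [0.0, 0.999, -0.049, 0.0]
force: [1.1, -0.6, 0.5]
gripper_width: 0.062
```

```bash
python3 snap.py 20 wrist top; python3 -c "
from ov import *
blob(load('wrist20'),.513,.15,.017,.026,.03)
go((.5135,.15,.06,-5.5),(.5135,.15,.0195,-5.5))"
```

```text
846 ext [0.495  0.1315] [0.5328 0.1691] mid [0.5139 0.1503] encl [0.5139 0.1501] 0.0202 z 0.0204
t 32.85 pos [0.5125 0.0996 0.1402] yaw -5.6 w 0.0622 F [-0.09  0.44 -0.64]
(0.5135, 0.15, 0.06, -5.5) lin [-0.0039, -0.0503, 0.0802] tw [0.0, -0.03, -0.1]
(0.5135, 0.15, 0.0195, -5.5) lin [-0.004, -0.0503, 0.1207] tw [0.0, -0.03, -0.1]
```

View pics/wrist20.png

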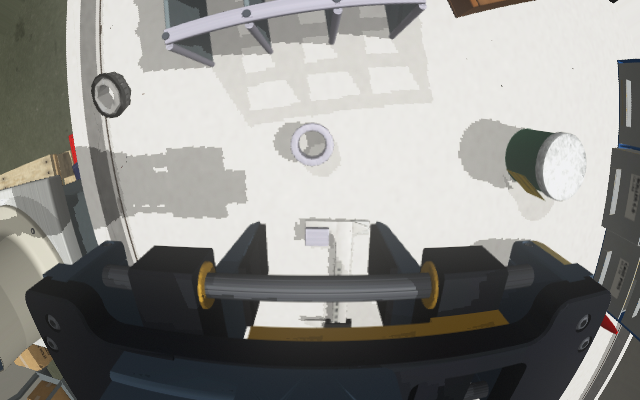

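Call:
play_rows(series=[{"linear":[-0.001,-0.02,0.01],"twist":[0,0,0]},{"linear":[-0.003,-0.042,0.03],"twist":[0,0,0]},{"linear":[-0.004,-0.05,0.055],"twist":[0,0,0]},{"linear":[-0.004,-0.05,0.08],"twist":[0,0,0]},{"linear":[-0.004,-0.05,0.1],"twist":[0,0,0]},{"linear":[-0.004,-0.05,0.112],"twist":[0,0,0]},{"linear":[-0.004,-0.05,0.119],"twist":[0,0,0]},{"linear":[-0.004,-0.05,0.121],"twist":[0,0,0]}])

```text
time: 33.85
position: [0.5132, 0.1506, 0.019]
eef_rot: [-0.0, 0.999, -0.048, 0.0]
force: [-0.1, 0.3, 0.2]
gripper_width: 0.0618
```

Call:
play_rows(series=[{"linear":[0,0,0],"twist":[0,0,0]},{"linear":[0,0,0],"twist":[0,0,0]},{"linear":[0,0,0],"twist":[0,0,0]},{"linear":[0,0,0],"twist":[0,0,0]},{"linear":[0,0,0],"twist":[0,0,0]},{"linear":[0,0,0],"twist":[0,0,0]},{"linear":[0,0,0],"twist":[0,0,0]},{"linear":[0,0,0],"twist":[0,0,0]}], grip=0.03, grip_force=30)

```text
time: 34.85
position: [0.5132, 0.1509, 0.0193]
eef_rot: [-0.0, 0.999, -0.048, 0.0]
force: [0.1, -0.3, 6.2]
gripper_width: 0.0388
```

Call:
play_rows(series=[{"linear":[0,0,-0.005],"twist":[0,0,0]},{"linear":[0,0,-0.012],"twist":[0,0,0]},{"linear":[0,0,-0.022],"twist":[0,0,0]},{"linear":[0,0,-0.034],"twist":[0,0,0]},{"linear":[0,0,-0.044],"twist":[0,0,0]},{"linear":[0,0,-0.05],"twist":[0,0,0]},{"linear":[0,0,-0.05],"twist":[0,0,0]},{"linear":[0,0,-0.05],"twist":[0,0,0]}])

```text
time: 35.85
position: [0.5128, 0.1508, 0.0687]
eef_rot: [0.0, 0.999, -0.048, -0.0]
force: [0.1, -0.6, 0.1]
gripper_width: 0.0392
```

```bash
python3 snap.py 21 wrist top scene; python3 -c "
from ov import *
go((.5025,.022,.07,-5.5),(.5025,.022,.021,-5.5))
blob(load('wrist21'),.5135,.15,.06,.08,.03)
overlay('scene21',[],(170,130,320,250),5,'pics/s21.png')"
```

```text
t 36.0 pos [0.5128 0.1508 0.0686] yaw -5.52 w 0.0392 F [-0.    0.75 -1.69]
(0.5025, 0.022, 0.07, -5.5) lin [0.0022, 0.1292, -0.0014] tw [0.01, 0.03, -0.02]
(0.5025, 0.022, 0.021, -5.5) lin [0.0022, 0.1292, 0.0476] tw [0.01, 0.03, -0.02]
2787 ext [0.4921 0.1364] [0.5386 0.1699] mid [0.5154 0.1532] encl [0.5138 0.1532] 0.0283 z 0.0695
```

View pics/wrist21.png

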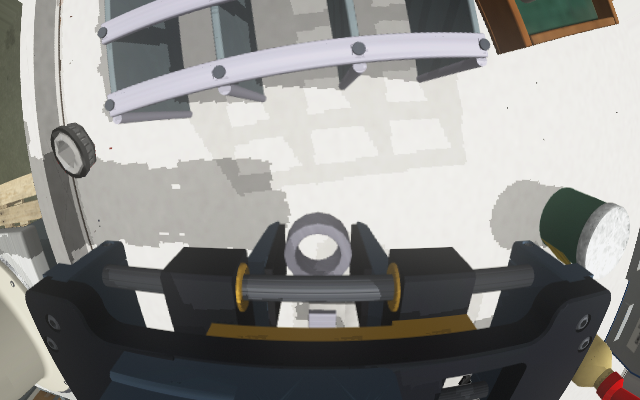

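View pics/s21.png

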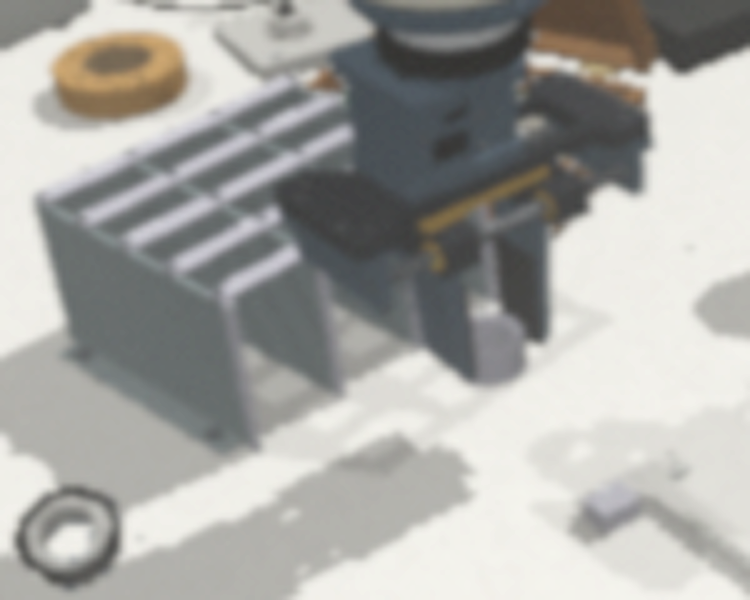

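Call:
play_rows(series=[{"linear":[0,0.012,0],"twist":[0,0,0]},{"linear":[0.001,0.034,0],"twist":[0,0,0]},{"linear":[0.001,0.062,0],"twist":[0,0,0]},{"linear":[0.002,0.09,0],"twist":[0,0,0]},{"linear":[0.002,0.113,0],"twist":[0,0,0]},{"linear":[0.002,0.126,0.01],"twist":[0,0,0]},{"linear":[0.002,0.129,0.02],"twist":[0,0,0]},{"linear":[0.002,0.129,0.025],"twist":[0,0,0]}])

```text
time: 37.0
position: [0.5021, 0.0225, 0.0429]
eef_rot: [-0.0, 0.999, -0.048, -0.001]
force: [-0.1, 0.7, -0.5]
gripper_width: 0.0392
```

```bash
python3 snap.py 22 wrist top scene; python3 -c "
from ov import *
go((.5025,.022,.02,-5.5))
overlay('scene22',[],(240,180,390,300),5,'pics/s22.png')
d=load('wrist22');a=cv2.resize(d['img'][130:330,200:440,::-1],None,fx=3.2,fy=2.8,interpolation=cv2.INTER_CUBIC);cv2.imwrite('pics/w22.png',a)"
```

```text
t 37.15 pos [0.5024 0.0228 0.0435] yaw -5.48 w 0.0387 F [-1.13 -0.35 -0.58]
(0.5025, 0.022, 0.02, -5.5) lin [0.0002, 0.0008, 0.0235] tw [-0.0, 0.05, 0.02]
```

View pics/w22.png

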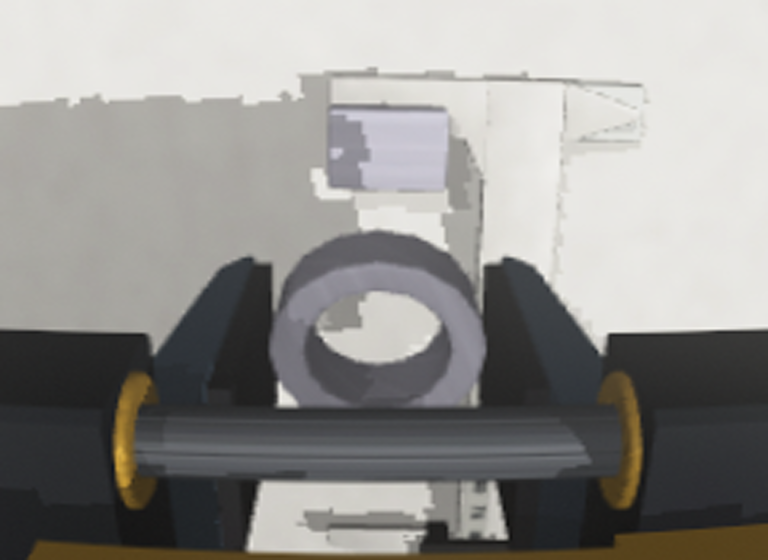

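View pics/s22.png

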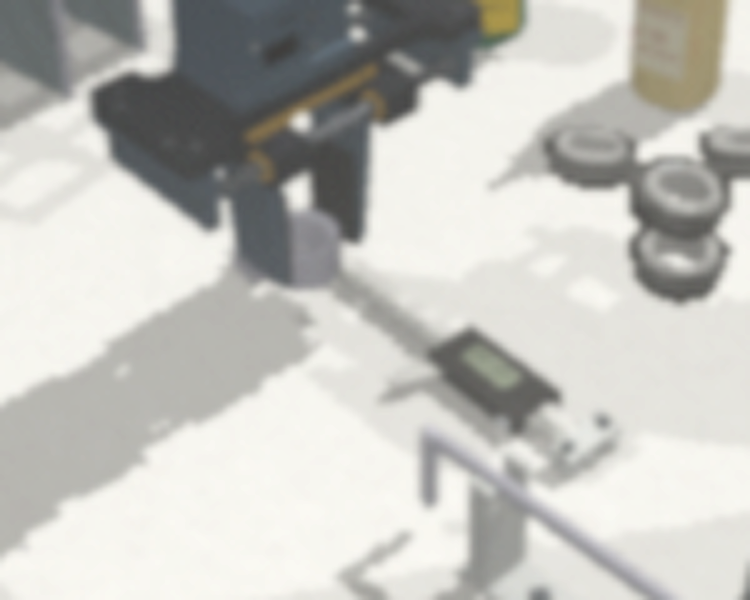

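```bash
python3 - <<'E'
from h import *
d=load("wrist22"); print(d["pos"])
for n,p,z in [("anv in l",(328,188),.014),("anv in r",(447,190),.014),("anv out l",(328,107),.014),("anv out r",(450,110),.014),("beam L",(482,180),.008),("beam L2",(482,250),.008),("beam R",(562,100),.008),("beam R2",(554,255),.008)]:
    print(n,watz(d,200+(p[0]+.5)/3.2-.5,130+(p[1]+.5)/2.8-.5,z).round(4))
E
```

```text
[0.50211512 0.02245252 0.04287117]
anv in l [0.4965 0.0492 0.014 ]
anv in r [0.52   0.0465 0.014 ]
anv out l [0.4985 0.0678 0.014 ]
anv out r [0.5221 0.0649 0.014 ]
beam L [0.5277 0.0466 0.008 ]
beam L2 [0.5265 0.0292 0.008 ]
beam R [0.5453 0.0642 0.008 ]
beam R2 [0.5418 0.0263 0.008 ]
```

Call:
play_rows(series=[{"linear":[0,0,0.004],"twist":[0,0,0]},{"linear":[0,0,0.008],"twist":[0,0,0]},{"linear":[0,0,0.012],"twist":[0,0,0]},{"linear":[0,0,0.016],"twist":[0,0,0]},{"linear":[0,0,0.019],"twist":[0,0,0]},{"linear":[0,0,0.022],"twist":[0,0,0]},{"linear":[0,0,0.0238],"twist":[0,0,0]},{"linear":[0,0,0.0238],"twist":[0,0,0]}])

```text
time: 38.15
position: [0.5025, 0.0222, 0.02]
eef_rot: [-0.0, 0.999, -0.048, -0.0]
force: [-0.3, -0.8, -0.7]
gripper_width: 0.0391
```

Release and lift away.

Call:
play_rows(series=[{"linear":[0,0,0],"twist":[0,0,0]},{"linear":[0,0,0],"twist":[0,0,0]},{"linear":[0,0,0],"twist":[0,0,0]},{"linear":[0,0,0],"twist":[0,0,0]},{"linear":[0,0,-0.01],"twist":[0,0,0]},{"linear":[0,0,-0.03],"twist":[0,0,0]},{"linear":[0,0,-0.06],"twist":[0,0,0]},{"linear":[0,0.01,-0.09],"twist":[0,0,0]}], grip=0.055)

```text
time: 39.15
position: [0.5015, 0.0125, 0.1116]
eef_rot: [-0.0, 0.999, -0.048, 0.0]
force: [-0.6, -0.3, -0.1]
gripper_width: 0.0551
```

```bash
python3 -c "
from ov import *
go((.515,-.13,.13,-6))"
```

```text
t 39.15 pos [0.5015 0.0125 0.1116] yaw -5.48 w 0.0551 F [-0.65 -0.27 -0.12]
(0.515, -0.13, 0.13, -6) lin [0.0271, 0.1406, -0.0184] tw [-0.0, -0.01, 0.52]
```

Call:
play_rows(series=[{"linear":[0.003,0.015,-0.01],"twist":[0,0,0.5]},{"linear":[0.009,0.045,-0.018],"twist":[0,0,0.5]},{"linear":[0.016,0.085,-0.018],"twist":[0,0,0.5]},{"linear":[0.023,0.12,-0.018],"twist":[0,0,0.5]},{"linear":[0.027,0.138,-0.018],"twist":[0,0,0.5]},{"linear":[0.027,0.14,-0.018],"twist":[0,0,0.5]},{"linear":[0.027,0.14,-0.018],"twist":[0,0,0.5]},{"linear":[0.027,0.14,-0.018],"twist":[0,0,0.5]}])

```text
time: 40.15
position: [0.5148, -0.1287, 0.128]
eef_rot: [-0.0, 0.999, -0.052, -0.0]
force: [-0.0, 0.2, -0.5]
gripper_width: 0.0548
```

```bash
python3 snap.py 23 wrist top scene; python3 -c "
from ov import *
d=load('wrist23');blob(d,.5025,.023,.017,.026,.03)
a=cv2.resize(d['img'][60:290,200:430,::-1],None,fx=3.4,fy=2.6,interpolation=cv2.INTER_CUBIC);cv2.imwrite('pics/w23.png',a)"
```

```text
897 ext [0.4854 0.002 ] [0.5227 0.0397] mid [0.5041 0.0209] encl [0.5043 0.021 ] 0.0201 z 0.0203
```

View pics/w23.png

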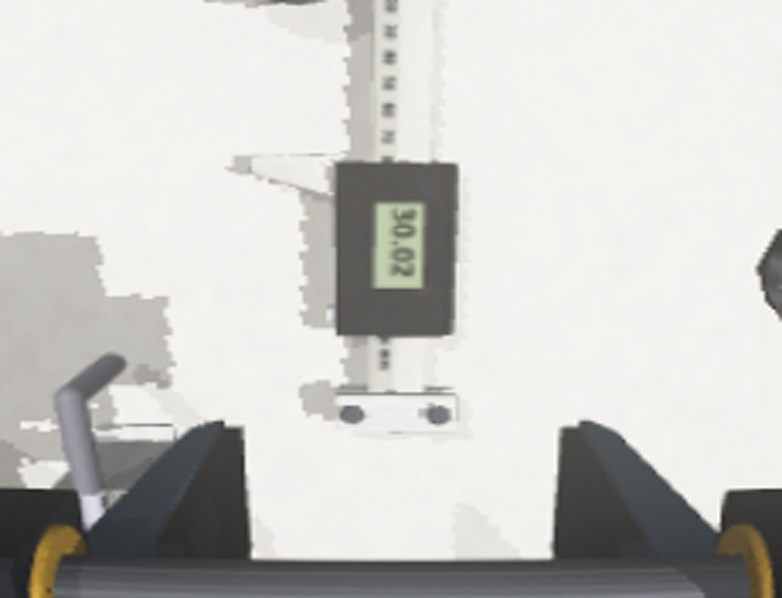

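```bash
python3 - <<'E'
from h import *
d=load("wrist23")
c=[]
for p in [(335,163),(458,164),(455,335),(337,334)]:
    X=watz(d,200+(p[0]+.5)/3.4-.5,60+(p[1]+.5)/2.6-.5,.012); c.append(X); print(X.round(4))
c=np.array(c);m=c.mean(0);a=(c[0]+c[1]-c[2]-c[3])[:2];a/=np.linalg.norm(a);print(m,"dir",np.degrees(np.arctan2(-a[0],a[1])))
b=(c[1]+c[2]-c[0]-c[3])[:2];print(np.degrees(np.arctan2(b[1],b[0])))
E
```

```text
[ 0.5066 -0.0565  0.012 ]
[ 0.5385 -0.0602  0.012 ]
[ 0.532  -0.1201  0.012 ]
[ 0.5002 -0.1164  0.012 ]
[ 0.51934656 -0.0882803   0.012     ] dir -6.131307964175443
-6.613586512713082
```

```bash
python3 -c "
from h import *
go((.5178,-.097,.05,-6.2),(.5178,-.097,.0105,-6.2))"
```

```text
t 40.3 pos [ 0.515  -0.1291  0.1281] yaw -5.98 w 0.0547 F [-0.59  0.27  0.08]
(0.5178, -0.097, 0.05, -6.2) lin [-0.0005, -0.0322, 0.0781] tw [-0.0, 0.0, 0.22]
(0.5178, -0.097, 0.0105, -6.2) lin [-0.0005, -0.0322, 0.1176] tw [-0.0, 0.0, 0.22]
```

Call:
play_rows(series=[{"linear":[0,-0.02,0.01],"twist":[0,0,0.2]},{"linear":[-0.0005,-0.032,0.03],"twist":[0,0,0.2]},{"linear":[-0.0005,-0.032,0.055],"twist":[0,0,0.2]},{"linear":[-0.0005,-0.032,0.078],"twist":[0,0,0.2]},{"linear":[-0.0005,-0.032,0.095],"twist":[0,0,0.2]},{"linear":[-0.0005,-0.032,0.107],"twist":[0,0,0.2]},{"linear":[-0.0005,-0.032,0.114],"twist":[0,0,0.2]},{"linear":[-0.0005,-0.032,0.117],"twist":[0,0,0.2]}])

```text
time: 41.3
position: [0.5179, -0.0978, 0.011]
eef_rot: [0.0, 0.999, -0.054, 0.0]
force: [0.2, -0.7, 0.2]
gripper_width: 0.055
```

Call:
play_rows(series=[{"linear":[0,0,0],"twist":[0,0,0]},{"linear":[0,0,0],"twist":[0,0,0]},{"linear":[0,0,0],"twist":[0,0,0]},{"linear":[0,0,0],"twist":[0,0,0]},{"linear":[0,0,0],"twist":[0,0,0]},{"linear":[0,0,0],"twist":[0,0,0]},{"linear":[0,0,0],"twist":[0,0,0]},{"linear":[0,0,0],"twist":[0,0,0]}], grip=0.02, grip_force=30)

```text
time: 42.3
position: [0.5166, -0.0975, 0.0113]
eef_rot: [-0.0, 0.999, -0.054, -0.001]
force: [-6.5, 1.7, 6.2]
gripper_width: 0.032
```

```bash
python3 snap.py 24 wrist; python3 -c "
from h import *
go()"
```

```text
t 42.35 pos [ 0.5165 -0.0975  0.0113] yaw -6.24 w 0.0319 F [-7.    0.25  5.63]
```

View pics/wrist24.png

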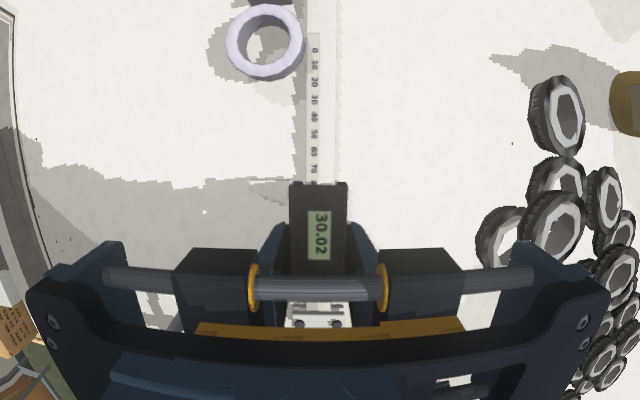

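Call:
play_rows(series=[{"linear":[-0.001,-0.004,0],"twist":[0,0,0]},{"linear":[-0.001,-0.01,0],"twist":[0,0,0]},{"linear":[-0.001,-0.018,0],"twist":[0,0,0]},{"linear":[-0.001,-0.027,0],"twist":[0,0,0]},{"linear":[-0.001,-0.036,0],"twist":[0,0,0]},{"linear":[-0.001,-0.043,0],"twist":[0,0,0]},{"linear":[-0.001,-0.048,0],"twist":[0,0,0]},{"linear":[-0.001,-0.05,0],"twist":[0,0,0]}])

```text
time: 43.35
position: [0.5224, -0.0474, 0.0113]
eef_rot: [-0.0, 0.999, -0.054, 0.0]
force: [-2.7, -0.2, 5.6]
gripper_width: 0.032
```

```bash
python3 snap.py 25 wrist; python3 -c "
from h import *
go()"
```

```text
t 43.4 pos [ 0.5224 -0.0473  0.0113] yaw -6.2 w 0.0322 F [-1.67  0.52  4.72]
```

View pics/wrist25.png

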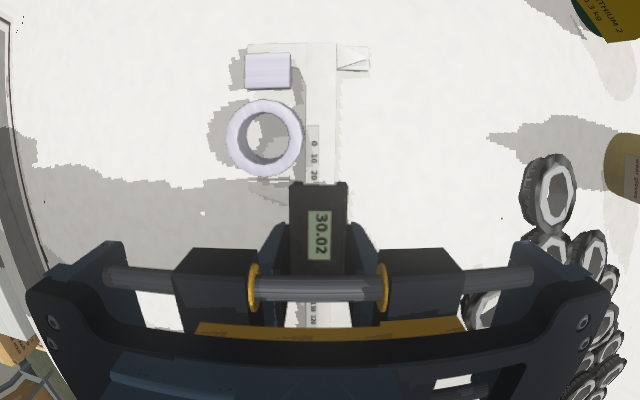

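Call:
play_rows(series=[{"linear":[0,-0.002,0],"twist":[0,0,0]},{"linear":[0,-0.004,0],"twist":[0,0,0]},{"linear":[0,-0.005,0],"twist":[0,0,0]},{"linear":[0,-0.006,0],"twist":[0,0,0]},{"linear":[0,-0.007,0],"twist":[0,0,0]},{"linear":[0,-0.008,0],"twist":[0,0,0]},{"linear":[0,-0.009,0],"twist":[0,0,0]},{"linear":[0,-0.009,0],"twist":[0,0,0]}])

```text
time: 44.4
position: [0.5235, -0.0388, 0.0113]
eef_rot: [0.0, 0.999, -0.054, 0.0]
force: [-1.4, -0.0, 6.1]
gripper_width: 0.0323
```

Call:
play_rows(series=[{"linear":[0,-0.0005,0],"twist":[0,0,0]},{"linear":[0,-0.001,0],"twist":[0,0,0]},{"linear":[0,-0.0015,0],"twist":[0,0,0]},{"linear":[0,-0.002,0],"twist":[0,0,0]},{"linear":[0,-0.0025,0],"twist":[0,0,0]},{"linear":[0,-0.003,0],"twist":[0,0,0]},{"linear":[0,-0.003,0],"twist":[0,0,0]},{"linear":[0,-0.003,0],"twist":[0,0,0]}])

```text
time: 45.4
position: [0.5237, -0.0365, 0.0113]
eef_rot: [0.0, 0.999, -0.054, 0.0]
force: [-4.4, -8.8, 4.8]
gripper_width: 0.0318
```

```bash
python3 snap.py 26 wrist; python3 -c "
from ov import *
go()
d=load('wrist26')
a=cv2.resize(d['img'][40:270,200:430,::-1],None,fx=3.4,fy=2.6,interpolation=cv2.INTER_CUBIC);cv2.imwrite('pics/w26.png',a)"
```

```text
t 45.45 pos [ 0.5237 -0.0365  0.0113] yaw -6.2 w 0.0318 F [-3.29 -7.42  6.38]
```

View pics/w26.png

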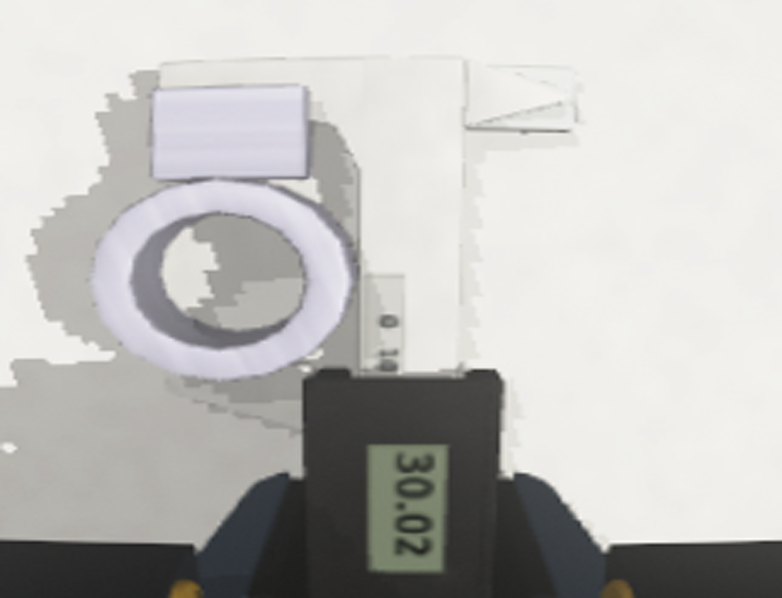

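Call:
play_rows(series=[{"linear":[0,-0.0004,0],"twist":[0,0,0]},{"linear":[0,-0.0008,0],"twist":[0,0,0]},{"linear":[0,-0.0012,0],"twist":[0,0,0]},{"linear":[0,-0.0015,0],"twist":[0,0,0]},{"linear":[0,-0.0015,0],"twist":[0,0,0]},{"linear":[0,-0.0015,0],"twist":[0,0,0]},{"linear":[0,-0.0015,0],"twist":[0,0,0]},{"linear":[0,-0.0015,0],"twist":[0,0,0]}])

```text
time: 46.45
position: [0.5237, -0.036, 0.0113]
eef_rot: [0.001, 0.999, -0.054, 0.0]
force: [-6.4, -20.7, 5.6]
gripper_width: 0.0315
```

Call:
play_rows(series=[{"linear":[0,0,0],"twist":[0,0,0]},{"linear":[0,0,0],"twist":[0,0,0]},{"linear":[0,0,0],"twist":[0,0,0]},{"linear":[0,0,0],"twist":[0,0,0]},{"linear":[0,0,-0.008],"twist":[0,0,0]},{"linear":[0,0,-0.03],"twist":[0,0,0]},{"linear":[0,0,-0.06],"twist":[0,0,0]},{"linear":[0,0,-0.09],"twist":[0,0,0]}], grip=0.055)

```text
time: 47.45
position: [0.5236, -0.0345, 0.1025]
eef_rot: [0.0, 0.999, -0.054, 0.0]
force: [-0.4, 0.1, -0.6]
gripper_width: 0.0547
```

```bash
python3 -c "
from ov import *
go((.45,-.15,.22,-6))"
```

```text
t 47.45 pos [ 0.5236 -0.0345  0.1025] yaw -6.22 w 0.0547 F [-0.36  0.06 -0.59]
(0.45, -0.15, 0.22, -6) lin [-0.0607, 0.1228, -0.1175] tw [0.0, -0.01, -0.22]
```

Call:
play_rows(series=[{"linear":[0,0.01,-0.03],"twist":[0,0,0]},{"linear":[-0.005,0.035,-0.06],"twist":[0,0,0]},{"linear":[-0.015,0.065,-0.09],"twist":[0,0,0]},{"linear":[-0.025,0.1,-0.11],"twist":[0,0,0]},{"linear":[-0.03,0.12,-0.117],"twist":[0,0,0]},{"linear":[-0.03,0.123,-0.117],"twist":[0,0,0]},{"linear":[-0.03,0.123,-0.117],"twist":[0,0,0]},{"linear":[-0.03,0.123,-0.117],"twist":[0,0,0]}])

```text
time: 48.45
position: [0.4806, -0.1528, 0.2178]
eef_rot: [-0.0, 0.999, -0.054, -0.0]
force: [0.0, 0.3, 2.1]
gripper_width: 0.0553
```

```bash
python3 snap.py 27 wrist top scene; python3 -c "
from ov import *
d=load('wrist27');blob(d,.504,.027,.017,.026,.03)
a=cv2.resize(d['img'][0:230,200:430,::-1],None,fx=3.4,fy=2.6,interpolation=cv2.INTER_CUBIC);cv2.imwrite('pics/w27.png',a)"
```

```text
499 ext [0.4863 0.0081] [0.5242 0.0452] mid [0.5053 0.0267] encl [0.5051 0.027 ] 0.0205 z 0.0204
```

View pics/w27.png

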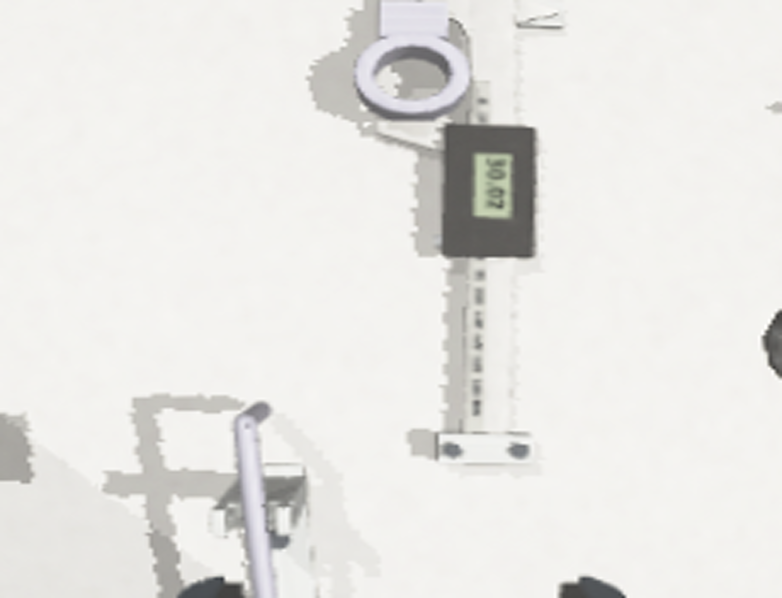

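View pics/top27.png

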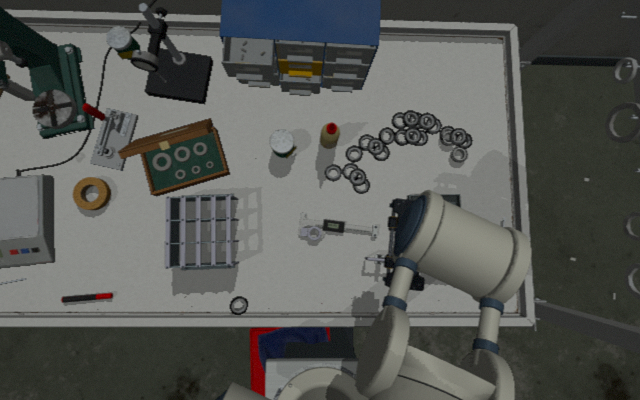

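View pics/scene27.png

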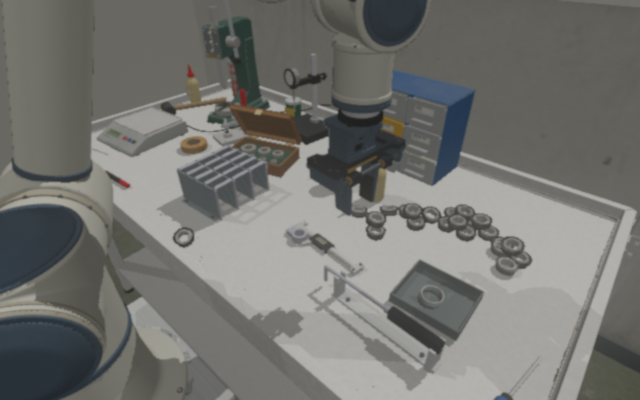

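```bash
python3 -c "
from ov import *
overlay('top27',[],(160,185,400,285),3.3,'pics/t27.png')"; python3 -c "
import cv2,numpy as np
d=np.load('scene27.npz')['img'][200:370,260:480,::-1]
cv2.imwrite('pics/s27.png',cv2.resize(d,None,fx=3.5,fy=3.5,interpolation=cv2.INTER_CUBIC))"
```

```text
(no output)
```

View pics/s27.png

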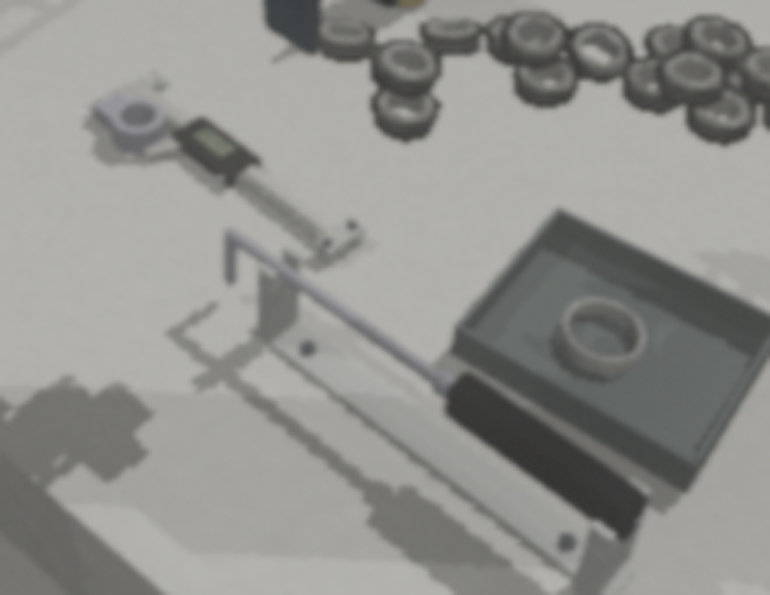

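View pics/t27.png

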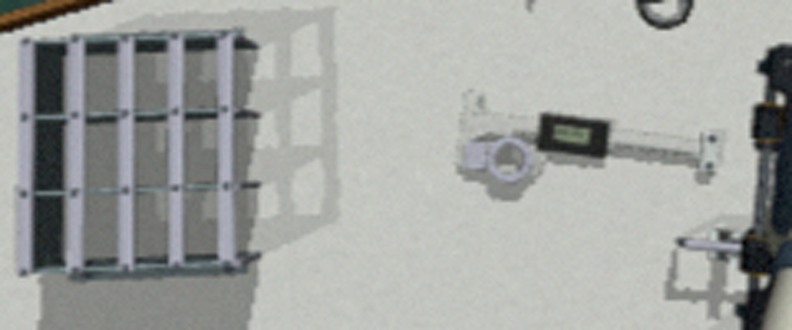

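The final views show the rack empty, the ring in the tray, the picker seated on its rest, and the collar between the closed jaws. I'm handing the job in.

```bash
python3 -c "
from rig import r
s=r.get_state();print(s['time'],s['force'])
print(r.job_done())"
```

```text
48.6 [0.08116034 0.53673049 0.60294992]
the job is handed in; nothing more can be done
None
```

The job is done and handed in at 48.6 s. I took the picker from its rest, hooked the collar out of the middle bay and the one ring out of the far bay, and laid the picker back. The ring then went into the grey tray. The collar was stood between the caliper's jaws, and I slid the head onto it, pressed to about 21 N, and released it.

- **Last checks:** the final pictures show the rack empty, the ring flat in the tray, the picker in both saddles, and the collar upright, touching both jaws. The robot is clear of everything. The tin and bottle stand where they were, though I judged that from the pictures without measuring them.
- **Number of rings:** only one ring was found. The nearest bay was empty from the start.
- **Disagreements:** the wrist and top cameras differed by 1–2 mm in x on most parts, and by about 7 mm on the loose ring. This did not affect the grasps. The caliper's display read about 30.02 mm at every look, even after the head had moved. I therefore ignored it and judged closure by the push force and the pictures; the final gap was not measured.

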